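# Raise the bisque vases to painting height on a screw lift

## Robot

A 6-joint arm with a two-finger parallel gripper is mounted at the origin on the work surface. World frame = base frame: x ahead of the robot, y to its left, z up, the work surface at z = 0. Lengths are in mm, angles in rad, forces in N, time in s.
With the tool pointing down it reaches from about 350 to 975 mm from the base axis. Payload 4.9 kg.
Tool frame: the origin (TCP) lies between the finger pads; the fingertips stand 11 mm ahead of it and the grasp point (between the pads) lies 8 mm behind it; z points along the fingers, y is the line along which they close (so a half turn about z gives the same grasp; the last joint's range is limited). The gripper opens to 85 mm and grips with 20 to 120 N. Pads are 22 mm wide; open, the fingers measure 114 mm over their backs; the gripper's body (76 mm by 85 mm) begins 54 mm behind the grasp point. The pads swing forward as they close: fully open they stand 13 mm farther back than shut.
Start: joints at [1.109, 0.053, 1.613, -0, 1.476, -0.119], TCP at [210.067, 588.62, 242.304] pointing down, gripper open.
Joint ranges: [-3.01, 3.01], [-1.01, 2.22], [0.06, 2.58], [-1.02, 4.17], [0.09, 2.62], [-3.14, 3.14]. Speed limits (rad/s): [2.57, 2.57, 3.14, 3.14, 3.14, 3.14].

## Interface

Orientations are given as a unit quaternion [x, y, z, w].
In Python, from cell import arm gives the robot as it stands.
- The arm moves only by the tool apply_moves, never from a script. Its argument "plan" is a list of rows, each a list of 2 entries, a list of its own where there are three numbers: the shift along the world's x, y, z normalised to -1 to 1, where 1 is 0.25 m, then the turn, a rotation vector about the world's x, y, z normalised to -1 to 1, where 1 is pi/2 rad. In form: [[[tx, ty, tz], [wx, wy, wz]], ...]. A call has 1 to 5 rows; each row is the pose to reach, as a shift and turn from the pose commanded when the call began; what a row does not reach only later rows make up. A row lasts 1/8 s, in which the tool goes at most 62.5 mm and 10.7 degrees, less where a joint would pass 70% of its speed; a pose out of reach is approached as far as the arm can. A call with a number of a shift or a turn outside -1 to 1 is refused whole. A call with a gripper value outside its range is refused whole. "gripper" is the finger opening in mm, from 0 to 85.4, set as the call begins (left out, the last holds). The fingers move at their own pace and stop on an object; "newtons" is the grip in N (left out, the last holds). Time passes only in rows, so rows that repeat a pose let the fingers close. It gives the time, the measured TCP pose, the force, the opening and the grip force at its end, in the units of the state.
- arm.state(): the state, without advancing time (a new reading comes with each control period).
- arm.capture(name): name is "scene" or "side" or "wrist"; returns a dict with "frame" (384x512x3 uint8, blue, green, red), "vertical_fov" (degrees; the focal length in pixels is half the picture's height over the tangent of half this angle, whatever the lens; pixels are square), "cx", "cy" (the principal point, pixels), "rvec" (rotation vector, rad) and "tvec" (3), from world to camera coordinates, as OpenCV has them; the wrist camera has in their place "tool_from_camera" (4x4, takes a point from camera to tool coordinates, whose origin is the TCP and whose axes are the flange's). Camera axes: x right, y down, z forward; pixel columns grow to the right and rows downward; lengths in mm; the calibration is good to about 2 mm. A picture is of the moment at which its call begins: read the wrist's pose just before it. There is no depth.
- arm.job_done(): hands the job in; it is judged then, once.
The state is a dict: "t": time; "q": joint angles; "dq": joint speeds; "joint_torque": joint torques, N m; "ee_pos": TCP position; "orientation": TCP orientation; "wrist_force": force on the tool from outside, world axes, zero at the start; "moment": the same for the moment, N m; "gripper_width": opening from 0.0 (shut) to 1.0 (fully open); "grip_force": force on a finger pad.
Only numpy, scipy, OpenCV 4.12 (cv2) and the standard library are available. Lean on these libraries where they do the work, as an engineer would, in place of code of your own. Each camera call takes 0.05 s, during which the arm holds its last target. There are 200 camera calls.

## Task

Stand every small unpainted vase upright on the deck of the screw lift, fit the loose crank handle fully home on the square end of the lift's screw, and with the crank wind the loaded deck up until its top face is level with the pointer of the index clamp. Then take the crank off and lay it in the plywood tool tray; leave the index clamp and the other things on the table as they are.

Things in the scene. Friction and masses are not known exactly. Their poses are not given: they have to be found in the camera images.
- vase1_mid (a point): small unpainted bisque vase standing upright: foot 48 mm across, belly 62 mm across from 20 to 52 mm up, straight neck 39 mm across from 67 mm up to the rim at 90 mm; solid enough to be gripped by the neck from above; about 0.16 kg. This point is on its axis, 45 mm above its foot. May be absent.
- vase2_mid (a point): small unpainted bisque vase standing upright: foot 48 mm across, belly 62 mm across from 20 to 52 mm up, straight neck 39 mm across from 67 mm up to the rim at 90 mm; solid enough to be gripped by the neck from above; about 0.16 kg. This point is on its axis, 45 mm above its foot. May be absent.
- vase3_mid (a point): small unpainted bisque vase standing upright: foot 48 mm across, belly 62 mm across from 20 to 52 mm up, straight neck 39 mm across from 67 mm up to the rim at 90 mm; solid enough to be gripped by the neck from above; about 0.16 kg. This point is on its axis, 45 mm above its foot. May be absent.
- crank_hub (a point): middle of the hub of the loose crank handle, half-way up the hub. The hub is a dark steel block 36 mm square and 36 mm high with an upright square hole 18 mm wide right through it (sides parallel to the hub's). From its +x face a flat arm 22 mm wide and 12 mm thick, flush with the underside, runs out along +x to the upright wooden grip. z is up as the crank lies on its underside and as it is used; overall 97 mm long, about 0.3 kg. Free faces for gripping: +y and -y.
- crank_grip (a point): middle of the crank's upright wooden grip: a cylinder 25 mm across and 46 mm high that spins freely on its pin; 65 mm from the hub's axis along the crank's +x, this point 41 mm above the crank's underside (the grip reaches from 18 to 64 mm above it)
- drive (a point): the lift's drive end: centre of the shoulder at the foot of the upright square end of the lead screw, on top of the lift's bridge (about 231 mm above the table). The square is 16 mm wide, its sides along this point's x and y, turns with the screw, and stands 30 mm up from the shoulder, the last 6 mm tapered. The crank's hub drops over it in any of the four quarter-turn positions until its underside sits on the shoulder; the swinging arm then clears the bridge below by 12 mm
- screw (a joint): turning angle of the lead screw in rad; grows clockwise seen from above and raises the deck 10 mm a turn (1.59 mm a rad), 0 to 50. It stays where it is left; turning takes about 0.25 N m (4 N at the crank's grip)
- deck_top (a point): middle of the top face of the lift's deck, a flat plate with a dark rubber mat, 300 mm along its x and 200 mm along its y; z up. The lift's column stands beyond the deck's -y edge: a bridge plate 200 mm along x and 56 mm along y, 205 to 219 mm above the table, on two rods; the screw's axis is at x = 0, y = -135 mm from here. The deck only goes up and down, driven by the screw
- index_tip (a point): tip of the thin pointer of the index clamp on the upright scale bar at the +x side of the lift's column, next to the deck's edge. The painter has clamped it at the height wanted for the deck's top face: do not shift it
- tray_in (a point): centre of the inner floor of the open plywood tool tray fixed to the table, 124 mm along its x and 188 mm along its y inside, floor 6 mm thick, walls 6 mm thick, rim 28 mm above the table
- pot1: bystander: small paint pot, 42 mm across, 45 mm high; origin at the centre of its underside
- pot2: bystander: paint pot with a lid, 54 mm across, 45 mm high; origin at the centre of its underside
- pot3: bystander: paint pot with a lid, 54 mm across, 45 mm high; origin at the centre of its underside
- water_cup: bystander: white water cup, 66 mm across the rim, 75 mm high; origin at the centre of its underside
- painted_vase: bystander: large finished white vase with painted bands, 112 mm across, 150 mm high, still wet: leave it alone; origin at the centre of its underside
- water_bottle: bystander: water bottle, 64 mm across, 200 mm high; origin at the centre of its underside
- brush: bystander: long paint brush lying down, 200 mm long, 10 mm thick, along its x axis; origin at the centre of its underside
- phone: bystander: telephone lying flat, 146 x 71 x 9 mm; origin at the centre of its underside
Things that resemble listed ones, but are neither listed nor needed, are in the scene too. Leave any red look-alike of the part that bears vase1_mid alone.

How it is judged (in metres and radians):
On the way, in this order (a step that is already met when the one before it is completed fails the run):
1. the crank is fitted fully home on the screw's square end (z of crank_hub in the frame of drive between 0.012 and 0.022 m and horizontal distance between crank_hub and drive below 0.004 m and angle between crank_hub's own z axis and vertical below 0.08 rad), for 0.2 s.
2. the deck, with every vase upright on it, is wound up level with the index pointer, the crank still on the screw (all of step 1 and z of index_tip in the frame of deck_top between -0.005 and 0.005 m and x of vase1_mid in the frame of deck_top between -0.15 and 0.15 m and y of vase1_mid in the frame of deck_top between -0.1 and 0.1 m and z of vase1_mid in the frame of deck_top between 0.037 and 0.053 m and angle between each of vase1_mid, vase2_mid, vase3_mid's own z axis and vertical below 0.12 rad and x of vase2_mid in the frame of deck_top between -0.15 and 0.15 m and y of vase2_mid in the frame of deck_top between -0.1 and 0.1 m and z of vase2_mid in the frame of deck_top between 0.037 and 0.053 m and x of vase3_mid in the frame of deck_top between -0.15 and 0.15 m and y of vase3_mid in the frame of deck_top between -0.1 and 0.1 m and z of vase3_mid in the frame of deck_top between 0.037 and 0.053 m), for 0.3 s.
At the end, for the whole second after the job is handed in: The deck's top face is level with the index pointer's tip within 5 mm, every vase present stands upright on the deck, and the crank lies inside the tool tray, all at rest (z of index_tip in the frame of deck_top between -0.005 and 0.005 m and x of vase1_mid in the frame of deck_top between -0.15 and 0.15 m and y of vase1_mid in the frame of deck_top between -0.1 and 0.1 m and z of vase1_mid in the frame of deck_top between 0.037 and 0.053 m and angle between each of vase1_mid, vase2_mid, vase3_mid's own z axis and vertical below 0.12 rad and x of vase2_mid in the frame of deck_top between -0.15 and 0.15 m and y of vase2_mid in the frame of deck_top between -0.1 and 0.1 m and z of vase2_mid in the frame of deck_top between 0.037 and 0.053 m and x of vase3_mid in the frame of deck_top between -0.15 and 0.15 m and y of vase3_mid in the frame of deck_top between -0.1 and 0.1 m and z of vase3_mid in the frame of deck_top between 0.037 and 0.053 m and x of crank_hub in the frame of tray_in between -0.062 and 0.062 m and y of crank_hub in the frame of tray_in between -0.094 and 0.094 m and z of crank_hub in the frame of tray_in between 0 and 0.05 m and x of crank_grip in the frame of tray_in between -0.062 and 0.062 m and y of crank_grip in the frame of tray_in between -0.094 and 0.094 m and z of crank_grip in the frame of tray_in between 0 and 0.075 m and linear speed of each of crank, vase1, vase2, vase3 below 0.02 m/s); the robot touches nothing.
It fails at once if the wet painted vase is shoved (distance of painted_vase from where it was at the start of the episode above 0.01 m).
It fails at once if another bystander is pushed more than 4 cm away (distance of any of pot1, pot2, pot3, water_cup, water_bottle, brush, phone from where it was at the start of the episode above 0.04 m).
It fails at once if the index clamp is shifted along its scale (distance of index_tip from where it was at the start of the episode above 0.004 m).
Of vase1, vase2, vase3 only 2 to 3 are there at a start; the rules pass over those that are not, and their reading is None.
At some moment in a run one of vase1, vase2, vase3, crank may be knocked a few centimetres aside while the robot is not near it.
It also fails if it takes over 210 s, if anything falls off the work surface, if the arm or the gripper's body presses on something with over 40 N, if the wrist force passes 120 N, or if a joint passes its speed limit or range.

## Working session

There is one attempt and no reset: what is moved stays moved. The work goes in short steps, Python scripts to look and compute and a tool call to move; the robot and the scene stay as the last step left them, time stands still between calls to the robot, and variables do not carry over. Pictures are saved under pics/ and viewed, at most 14 in all, crops included, and the job is handed in when it is done.

Besides the shell and the picture viewer there is one more tool, called after "Emit:" by a JSON object that holds its "op" and its "data", one argument or row to a line. apply_moves: Moves the arm, as the interface text tells. Scaled input: -1 to 1 covers 0.25 m each way for a shift and pi/2 rad each way for a turn. Its arguments: {"type":"object","properties":{"plan":{"type":"array"},"gripper":{"type":"number"},"newtons":{"type":"number"}},"required":["plan"]}

```bash
ls; mkdir -p pics
cat > h.py <<'E'
import numpy as np, cv2
from scipy.spatial.transform import Rotation as R
from cell import arm
def K(c):
    h,w=c["frame"].shape[:2]; f=h/2/np.tan(np.radians(c["vertical_fov"])/2)
    return np.array([[f,0,c["cx"]],[0,f,c["cy"]],[0,0,1]])
def pose(c,s=None):
    if "rvec" in c:
        Rm=R.from_rotvec(np.ravel(c["rvec"])).as_matrix(); t=np.ravel(c["tvec"]); return Rm.T,-Rm.T@t
    T=np.eye(4);T[:3,:3]=R.from_quat(s["orientation"]).as_matrix();T[:3,3]=s["ee_pos"]
    T=T@np.array(c["tool_from_camera"]); return T[:3,:3],T[:3,3]
def ray(c,p,s=None):
    Rm,o=pose(c,s); d=Rm@np.linalg.inv(K(c))@[p[0],p[1],1]; return o,d/np.linalg.norm(d)
def onz(c,p,z,s=None):
    o,d=ray(c,p,s); return o+d*(z-o[2])/d[2]
def tri(r1,r2):
    (o1,d1),(o2,d2)=r1,r2
    A=np.array([d1,-d2]).T; x=np.linalg.lstsq(A,o2-o1,rcond=None)[0]
    a,b=o1+x[0]*d1,o2+x[1]*d2; return (a+b)/2,np.linalg.norm(a-b)
def proj(c,P,s=None):
    Rm,o=pose(c,s); q=K(c)@(Rm.T@(np.array(P,float)-o)); return q[:2]/q[2]
import pickle
def snap(n,f):
    s=arm.state(); c=arm.capture(n); cv2.imwrite(f"pics/{f}.png",c["frame"]); pickle.dump((c,s),open(f"pics/{f}.pkl","wb")); return c,s
def load(f): return pickle.load(open(f"pics/{f}.pkl","rb"))
E
python3 - <<'E'
from h import *
for n in("scene","side"):
    c,s=snap(n,n+"0"); print(n,pose(c)[1].round(),c["vertical_fov"],c["cx"],c["cy"]); 
c0=load("scene0")[0];c1=load("side0")[0]
cv2.imwrite("pics/a.png",cv2.resize(c0["frame"],(800,600),interpolation=2));cv2.imwrite("pics/b.png",cv2.resize(c1["frame"],(800,600),interpolation=2))
s=arm.state();print(s["t"],s["ee_pos"],s["orientation"],s["wrist_force"])
c=arm.capture("wrist");print(np.round(c["tool_from_camera"],3),c["vertical_fov"],c["cx"],c["cy"])
E
```

```text
pics
scene [ 970.  457. 1101.] 52.518225160321826 247.5703919654274 192.09759482227707
side [ -21. -796.  634.] 56.36492197274564 255.2206896542071 192.08482020681242
0.1 [209.81312892 588.15991905 241.16279356] [ 1.70547771e-01  9.85348971e-01 -8.90129869e-04 -2.64109772e-04] [-0.1723971  -0.97943014 -0.08376155]
[[-0.00000e+00 -9.62000e-01 -2.72000e-01  6.86650e+01]
 [ 1.00000e+00  0.00000e+00 -1.00000e-03  7.41000e-01]
 [ 1.00000e-03 -2.72000e-01  9.62000e-01 -1.31615e+02]
 [ 0.00000e+00  0.00000e+00  0.00000e+00  1.00000e+00]] 63.80716341445156 256.58639010959337 186.5238338774572
```

View pics/a.png

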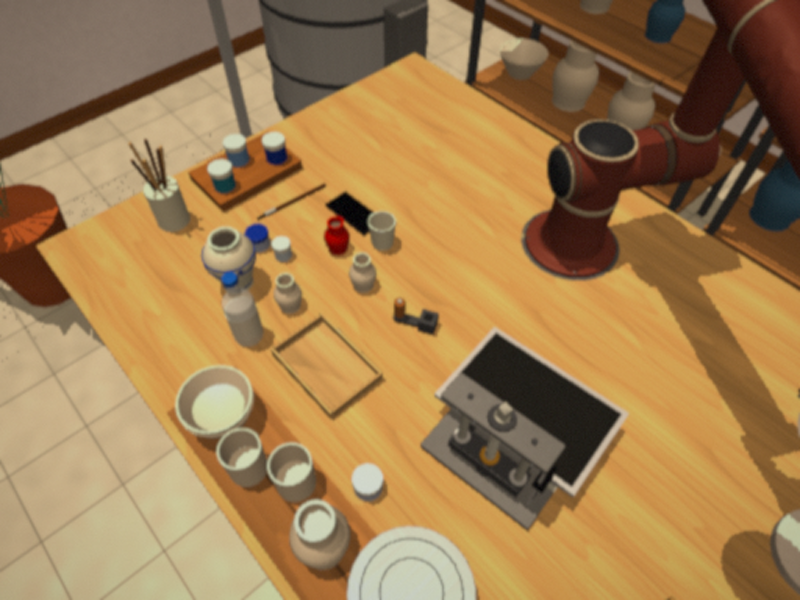

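View pics/b.png

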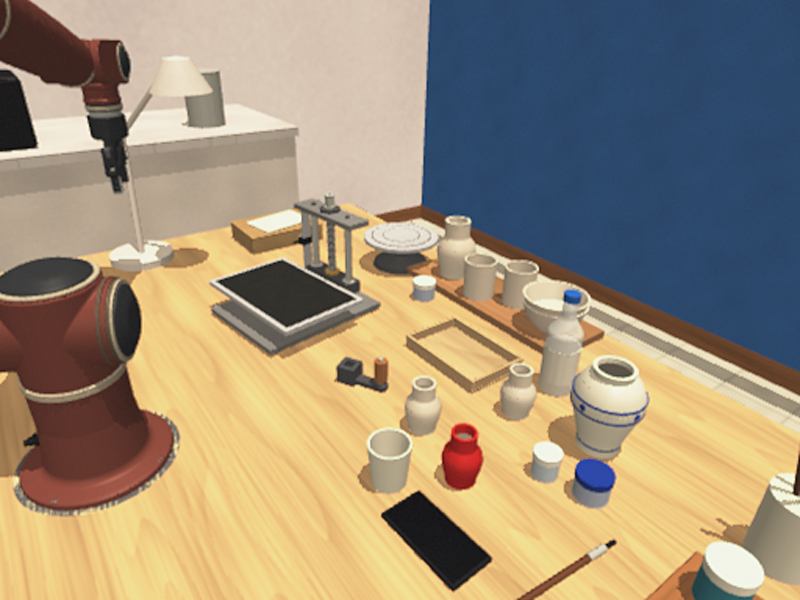

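The scene view shows two small bisque vases, at (363,272) and (287,293) in the 800 px picture. Things that could be mistaken for one:
- the red vase (337,236)
- the white cup (382,231)
- the painted vase (228,255)
- the large bisque vase (320,535) and cups on the far board

The crank is at hub (428,321) and grip (400,308), the tray at (326,365), and the lift bridge at (503,412).

Run:
```python
from h import *
c0=load("scene0")[0];c1=load("side0")[0];k=512/800
def T(n,a,b):
    p,e=tri(ray(c0,np.array(a)*k),ray(c1,np.array(b)*k)); print(n,p.round(),"err",e.round(1))
T("v1rim",(361,260),(425,384));T("v2rim",(286,281),(520,371))
T("bigrim",(318,513),(457,221));T("red",(336,226),(463,433))
T("hubtop",(429,317),(349,366));T("griptop",(400,300),(381,361))
T("drive top",(505,406),(329,196))
for n,p in dict(tA=(322,319),tB=(273,352),tC=(332,413),tD=(381,375)).items(): print(n,onz(c0,np.array(p)*k,28).round())
T("matL",(497,335),(283,263))
for n,p in dict(L=(497,331),R=(626,413)).items(): print(n,[onz(c0,np.array(p)*k,z).round() for z in(40,80)])
T("bottle",(229,280),(572,297));T("paint",(226,240),(615,370));T("cup",(382,222),(390,440))
a=c0["frame"][200:345,265:410];b=c1["frame"][110:260,130:280]
cv2.imwrite("pics/c.png",np.hstack([cv2.resize(a,(400,400),interpolation=2),cv2.resize(b,(400,400),interpolation=2)]))
```

```text
v1rim [ 457. -230.   85.] err 4.5
v2rim [ 614. -292.   84.] err 5.2
bigrim [867. 165. 161.] err 6.3
red [ 433. -350.   80.] err 4.7
hubtop [422. -49.  30.] err 5.9
griptop [ 455. -107.   61.] err 6.3
drive top [563. 254. 253.] err 5.4
tA [ 594. -195.   28.]
tB [ 721. -196.   28.]
tC [714.  -8.  28.]
tD [588.  -9.  28.]
matL [409. 136. 169.] err 32.9
L [array([343.,  77.,  40.]), array([366.,  91.,  80.])]
R [array([296., 365.,  40.]), array([322., 369.,  80.])]
bottle [ 730. -288.  190.] err 3.1
paint [ 666. -426.  142.] err 9.5
cup [ 342. -295.   73.] err 4.8
```

View pics/c.png

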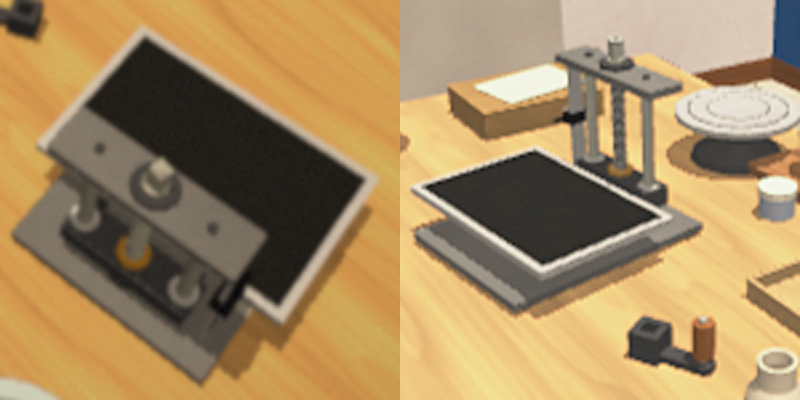

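Run:
```python
from h import *
c0=load("scene0")[0];c1=load("side0")[0]
A=lambda p:np.array([265,200])+np.array(p)*145/400
B=lambda p:np.array([130,110])+(np.array(p)-[400,0])*150/400
def T(n,a,b):
    p,e=tri(ray(c0,A(a)),ray(c1,B(b))); print(n,p.round(1),"err",e.round(1)); return p
C=[T("corner",a,b) for a,b in [((143,31),(413,189)),((376,180),(537,150)),((275,322),(668,214)),((40,145),(543,271))]]
print([np.linalg.norm(C[i]-C[(i+1)%4]).round() for i in range(4)],np.mean(C,0).round(1))
T("sq top",(158,168),(616,42)); T("shoulder",(155,187),(616,66))
T("bridgeW",(50,148),(681,86)); T("bridgeE",(265,237),(570,46))
T("clamp",(230,295),(571,117))
T("hub",(25,15),(651,327))
```

```text
corner [320.8 129.3 136. ] err 153.0
corner [421.3 343.  130.1] err 133.7
corner [572.3 327.7   2.1] err 211.1
corner [457.6 118.3   0.8] err 143.1
[np.float64(236.0), np.float64(199.0), np.float64(239.0), np.float64(193.0)] [443.  229.6  67.2]
sq top [565.6 254.  251.1] err 4.3
shoulder [565.7 256.9 218. ] err 4.6
bridgeW [606.3 164.9 210.7] err 5.3
bridgeE [540.1 349.3 226.7] err 18.5
clamp [546.4 355.3 116.9] err 2.0
hub [429.7 -42.4  29.2] err 4.6
```

Run:
```python
from h import *
c0=load("scene0")[0];c1=load("side0")[0]
A=lambda p:np.array([265,200])+np.array(p)*145/400
B=lambda p:np.array([130,110])+(np.array(p)-[400,0])*150/400
def T(n,a,b):
    p,e=tri(ray(c0,A(a)),ray(c1,B(b))); print(n,p.round(1),"err",e.round(1)); return p
C=[T("corner",a,b) for a,b in [((143,31),(543,271)),((376,180),(413,189)),((275,322),(537,150)),((40,145),(668,214))]]
print([np.linalg.norm(C[i]-C[(i+1)%4]).round() for i in range(4)],np.mean(C,0).round(1))
m=np.mean(C,0); v=C[1]-C[0]; yaw=np.arctan2(v[1],v[0]); print(yaw)
s=np.array([565.6,255.0]); print(m[:2]-s, np.linalg.norm(m[:2]-s))
# wrist view on crank: list tool yaw
st=arm.state(); print(R.from_quat(st["orientation"]).as_matrix().round(3))
```

```text
corner [361.1  79.7  63.8] err 6.0
corner [314.1 369.2  61.8] err 5.8
corner [509.1 395.8  59.6] err 1.2
corner [551.5 109.4  67.5] err 1.7
[np.float64(293.0), np.float64(197.0), np.float64(290.0), np.float64(193.0)] [434.  238.5  63.2]
1.7315867376885326
[-131.64578675  -16.45879148] 132.67066362007228
[[-0.942  0.336 -0.001]
 [ 0.336  0.942 -0.001]
 [ 0.    -0.002 -1.   ]]
```

Emit:
{"op": "apply_moves", "data": {
  "plan": [
    [[0.8,-0.8,0.4],[0,0,0]],
    [[0.8,-0.8,0.4],[0,0,0]],
    [[0.8,-0.8,0.4],[0,0,0]],
    [[0.8,-0.8,0.4],[0,0,0]],
    [[0.8,-0.8,0.4],[0,0,0]]
  ],
  "gripper": 85
}}

```text
t: 0.78
ee_pos: [411.3, 386.9, 343.1]
orientation: [0.171, 0.985, 0.0, 0.0]
wrist_force: [0.4, 0.1, -0.6]
gripper_width: 0.994
grip_force: 0.0
```

Emit:
{"op": "apply_moves", "data": {
  "plan": [
    [[0.16,-1,0],[0,0,0]],
    [[0.16,-1,0],[0,0,0]],
    [[0.16,-1,0],[0,0,0]],
    [[0.16,-1,0],[0,0,0]],
    [[0.16,-1,0],[0,0,0]]
  ]
}}

```text
t: 1.4
ee_pos: [450.4, 135.2, 342.0]
orientation: [0.174, 0.985, -0.0, 0.0]
wrist_force: [0.4, 0.9, -0.1]
gripper_width: 0.995
grip_force: 0.0
```

Emit:
{"op": "apply_moves", "data": {
  "plan": [
    [[0,-1,-0.2],[0,0,0]],
    [[0,-1,-0.2],[0,0,0]],
    [[0,-1,-0.2],[0,0,0]],
    [[0,-1,-0.2],[0,0,0]],
    [[0,-1,-0.2],[0,0,0]]
  ]
}}

```text
t: 2.02
ee_pos: [449.3, -113.5, 290.6]
orientation: [0.173, 0.985, 0.0, -0.002]
wrist_force: [0.4, 0.8, -0.3]
gripper_width: 0.995
grip_force: 0.0
```

Run:
```python
from h import *
c,s=snap("wrist","w1"); print(s["t"],s["ee_pos"].round(1) if hasattr(s["ee_pos"],"round") else s["ee_pos"],s["q"],R.from_quat(s["orientation"]).as_matrix().round(3))
cv2.imwrite("pics/w1b.png",cv2.resize(c["frame"],(800,600)))
for P in[(457,-230,90),(614,-292,90),(422,-49,36),(455,-107,64)]: print(proj(c,P,s).round())
```

```text
2.025 [ 449.3 -113.5  290.6] [-4.08074585e-01 -3.70379865e-01  1.90957513e+00 -1.11357270e-04
  1.60546391e+00 -1.63127692e+00] [[-0.94   0.341 -0.003]
 [ 0.341  0.94   0.001]
 [ 0.003  0.    -1.   ]]
[162. 205.]
[169. 330.]
[298. 118.]
[263. 163.]
```

View pics/w1b.png

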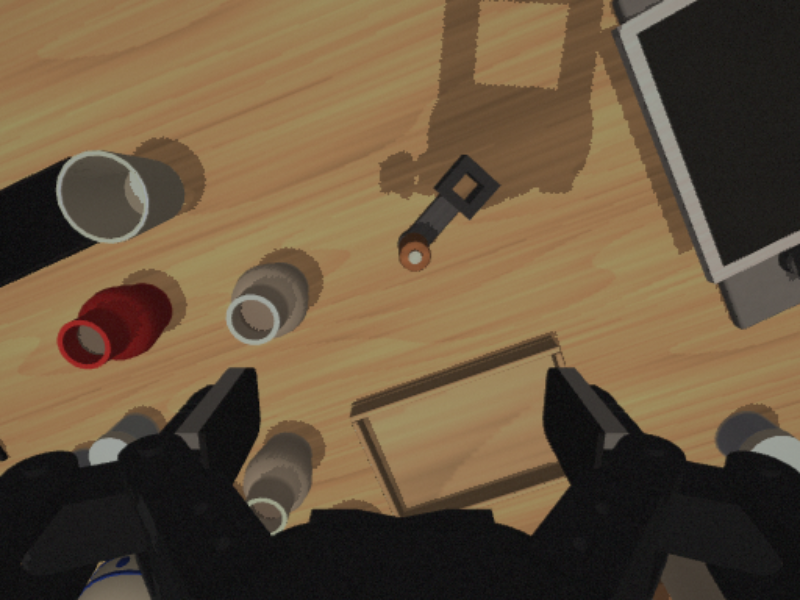

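The wrist view shows the vase 1 rim at (254,319), the vase 2 rim at (267,516), the crank hub at (466,186) and the grip at (415,257). These agree with the projected positions, and the red vase at (84,343) is clearly separate.

Run:
```python
from h import *
c,s=load("w1"); k=.64
for n,p,z in[("v1",(254,319),90),("v2",(267,517),90),("hub",(466,186),36),("hole",(466,187),18),("grip",(415,257),64),("deckNear",(718,280),65)]: 
    P=onz(c,np.array(p)*k,z,s); print(n,P.round(1),((P-s["ee_pos"])/250).round(3))
```

```text
v1 [ 455.7 -229.    90. ] [ 0.025 -0.462 -0.802]
v2 [ 616.3 -290.8   90. ] [ 0.668 -0.709 -0.802]
hub [423.3 -49.2  36. ] [-0.104  0.257 -1.018]
hole [425.9 -47.6  18. ] [-0.094  0.264 -1.09 ]
grip [ 457.5 -104.6   64. ] [ 0.033  0.036 -0.906]
deckNear [553.1 107.3  65. ] [ 0.415  0.883 -0.902]
```

Emit:
{"op": "apply_moves", "data": {
  "plan": [
    [[0.027,-0.462,-0.45],[0,0,0]],
    [[0.027,-0.462,-0.45],[0,0,0]],
    [[0.027,-0.462,-0.45],[0,0,0]],
    [[0.027,-0.462,-0.65],[0,0,0]],
    [[0.027,-0.462,-0.85],[0,0,0]]
  ]
}}

```text
t: 2.7
ee_pos: [458.4, -225.5, 79.4]
orientation: [0.169, 0.986, -0.0, 0.001]
wrist_force: [0.7, -0.3, -0.2]
gripper_width: 0.993
grip_force: 0.0
```

Emit:
{"op": "apply_moves", "data": {
  "plan": [
    [[0,0,0],[0,0,0]],
    [[0,0,0],[0,0,0]],
    [[0,0,0],[0,0,0]],
    [[0,0,0],[0,0,0]],
    [[0,0,0],[0,0,0]]
  ],
  "gripper": 30,
  "newtons": 30
}}

```text
t: 3.32
ee_pos: [458.9, -227.9, 83.1]
orientation: [0.171, 0.985, -0.001, 0.003]
wrist_force: [-0.0, -0.2, 7.8]
gripper_width: 0.445
grip_force: 30.1
```

Emit:
{"op": "apply_moves", "data": {
  "plan": [
    [[0,0,0.2],[0,0,0]],
    [[0,0,0.45],[0,0,0]],
    [[-0.03,0.2,0.45],[0,0,0]],
    [[-0.06,0.44,0.45],[0,0,0]],
    [[-0.08,0.68,0.45],[0,0,0]]
  ]
}}

```text
t: 3.95
ee_pos: [436.4, -55.5, 193.0]
orientation: [0.171, 0.985, 0.0, 0.001]
wrist_force: [1.0, -0.1, -1.9]
gripper_width: 0.44
grip_force: 31.3
```

Emit:
{"op": "apply_moves", "data": {
  "plan": [
    [[-0.03,0.24,0],[0,0,0]],
    [[-0.03,0.48,0],[0,0,0]],
    [[-0.03,0.7,0],[0,0,0]],
    [[-0.03,0.9,0],[0,0,0]],
    [[-0.03,0.9,0],[0,0,0]]
  ]
}}

```text
t: 4.58
ee_pos: [428.7, 170.9, 192.8]
orientation: [0.168, 0.986, 0.0, 0.0]
wrist_force: [0.3, -0.3, -2.2]
gripper_width: 0.446
grip_force: 31.5
```

Emit:
{"op": "apply_moves", "data": {
  "plan": [
    [[0,0,-0.1],[0,0,0]],
    [[0,0,-0.16],[0,0,0]],
    [[0,0,-0.16],[0,0,0]]
  ]
}}

```text
t: 4.95
ee_pos: [428.9, 167.2, 151.5]
orientation: [0.171, 0.985, -0.0, -0.001]
wrist_force: [0.1, 0.0, -2.0]
gripper_width: 0.443
grip_force: 30.5
```

Run:
```python
from h import *
c,s=snap("side","s1"); print(s["t"],s["ee_pos"],s["wrist_force"],R.from_quat(s["orientation"]).as_rotvec())
cv2.imwrite("pics/s1b.png",cv2.resize(c["frame"][90:270,110:350],(800,600),interpolation=2))
```

```text
4.95 [428.88313697 167.20008086 151.473057  ] [ 0.11636804  0.01363498 -1.97967723] [-5.37661138e-01 -3.09371782e+00  1.34523368e-03]
```

View pics/s1b.png

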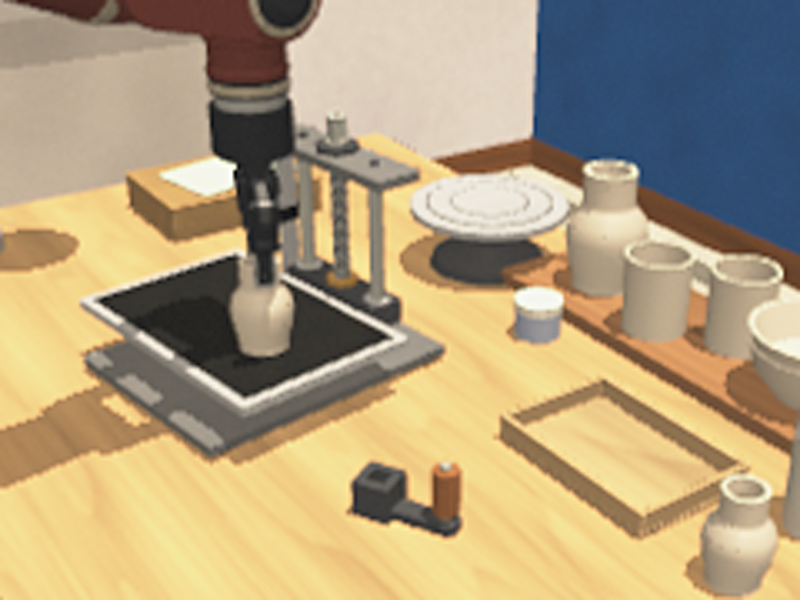

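Vase 1 hangs just above the mat at (262,330), with the crank at (405,495) still in place. I'll lower it gently to contact.

Emit:
{"op": "apply_moves", "data": {
  "plan": [
    [[0,0,-0.012],[0,0,0]],
    [[0,0,-0.012],[0,0,0]]
  ]
}}

```text
t: 5.25
ee_pos: [429.9, 167.9, 150.2]
orientation: [0.171, 0.985, 0.0, 0.001]
wrist_force: [-0.5, -1.0, 1.5]
gripper_width: 0.442
grip_force: 30.8
```

Emit:
{"op": "apply_moves", "data": {
  "plan": [
    [[0,0,-0.01],[0,0,0]],
    [[0,0,-0.01],[0,0,0]]
  ]
}}

```text
t: 5.5
ee_pos: [430.7, 167.8, 150.2]
orientation: [0.171, 0.985, -0.0, 0.002]
wrist_force: [-3.5, -3.4, 13.4]
gripper_width: 0.441
grip_force: 31.9
```

Emit:
{"op": "apply_moves", "data": {
  "plan": [
    [[0,0,0.008],[0,0,0]],
    [[0,0,0.008],[0,0,0]],
    [[0,0,0.008],[0,0,0]],
    [[0,0,0.08],[0,0,0]],
    [[0,0,0.25],[0,0,0]]
  ],
  "gripper": 85
}}

```text
t: 6.12
ee_pos: [427.9, 167.8, 208.5]
orientation: [0.171, 0.985, -0.001, -0.002]
wrist_force: [0.7, 0.2, -0.1]
gripper_width: 0.994
grip_force: 0.0
```

Emit:
{"op": "apply_moves", "data": {
  "plan": [
    [[0,-0.1,0.25],[0,0,0]],
    [[0.02,-0.34,0.25],[0,0,0]],
    [[0.1,-0.56,0.25],[0,0,0]],
    [[0.2,-0.78,0.25],[0,0,0]],
    [[0.3,-1,0.25],[0,0,0]]
  ]
}}

```text
t: 6.75
ee_pos: [505.1, -83.9, 273.6]
orientation: [0.171, 0.985, -0.0, 0.001]
wrist_force: [0.6, 0.8, 0.0]
gripper_width: 0.993
grip_force: 0.0
```

Emit:
{"op": "apply_moves", "data": {
  "plan": [
    [[0.12,-0.2,0],[0,0,0]],
    [[0.24,-0.4,0],[0,0,0]],
    [[0.36,-0.6,-0.1],[0,0,0]],
    [[0.44,-0.78,-0.2],[0,0,0]],
    [[0.44,-0.78,-0.2],[0,0,0]]
  ]
}}

```text
t: 7.38
ee_pos: [613.6, -279.2, 218.2]
orientation: [0.172, 0.985, 0.001, -0.003]
wrist_force: [0.7, -0.3, -0.4]
gripper_width: 0.996
grip_force: 0.0
```

Run:
```python
from h import *
c,s=snap("wrist","w2"); snap("scene","sc2"); print(s["ee_pos"],((np.array([616.3,-290.8,82])-s["ee_pos"])/250).round(3), proj(c,(616.3,-290.8,90),s)/.64)
cv2.imwrite("pics/w2b.png",np.hstack([cv2.resize(c["frame"],(400,300)),cv2.resize(load("sc2")[0]["frame"],(400,300))]))
```

```text
[ 613.61530066 -279.21368023  218.16603925] [ 0.011 -0.046 -0.545] [381.95949132 295.78982085]
```

View pics/w2b.png

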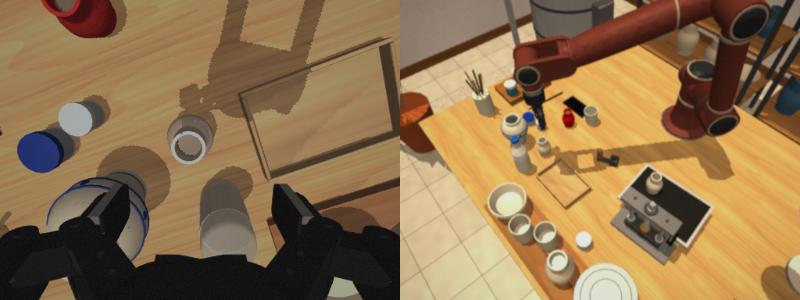

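Vase 2's rim is at (374,296) at 800 px scale, 8 px left of the prediction. Vase 1 stands upright on the deck, and the crank hasn't moved.

Run:
```python
from h import *
c,s=load("w2"); P=onz(c,np.array((374,296))*.64,90,s);print(P,((P-s["ee_pos"])/250).round(3))
```

```text
[ 614.89814178 -295.04725205   90.        ] [ 0.005 -0.063 -0.513]
```

Emit:
{"op": "apply_moves", "data": {
  "plan": [
    [[0.007,-0.056,0],[0,0,0]],
    [[0.007,-0.056,-0.2],[0,0,0]],
    [[0.007,-0.056,-0.4],[0,0,0]],
    [[0.007,-0.056,-0.545],[0,0,0]],
    [[0.007,-0.056,-0.545],[0,0,0]]
  ]
}}

```text
t: 8.1
ee_pos: [614.2, -289.4, 83.1]
orientation: [0.17, 0.985, 0.001, -0.003]
wrist_force: [-0.2, -0.7, 0.1]
gripper_width: 0.995
grip_force: 0.0
```

Emit:
{"op": "apply_moves", "data": {
  "plan": [
    [[0,0,0],[0,0,0]],
    [[0,0,0],[0,0,0]],
    [[0,0,0],[0,0,0]],
    [[0,0,0],[0,0,0]],
    [[0,0,0],[0,0,0]]
  ],
  "gripper": 30,
  "newtons": 30
}}

```text
t: 8.72
ee_pos: [617.6, -292.0, 88.6]
orientation: [0.171, 0.985, -0.001, 0.002]
wrist_force: [-1.1, 0.1, 6.1]
gripper_width: 0.44
grip_force: 29.7
```

Emit:
{"op": "apply_moves", "data": {
  "plan": [
    [[0,0,0.2],[0,0,0]],
    [[0,0,0.44],[0,0,0]],
    [[0,0,0.68],[0,0,0]],
    [[0,0,0.8],[0,0,0]],
    [[0,0,0.8],[0,0,0]]
  ]
}}

```text
t: 9.35
ee_pos: [617.2, -291.5, 289.5]
orientation: [0.171, 0.985, -0.001, 0.003]
wrist_force: [0.1, -0.5, -2.8]
gripper_width: 0.439
grip_force: 31.1
```

Emit:
{"op": "apply_moves", "data": {
  "plan": [
    [[-0.1,0.16,0],[0,0,0]],
    [[-0.22,0.37,0],[0,0,0]],
    [[-0.34,0.58,0],[0,0,0]],
    [[-0.47,0.79,0],[0,0,0]],
    [[-0.6,1,0],[0,0,0]]
  ]
}}

```text
t: 9.98
ee_pos: [463.7, -39.1, 282.0]
orientation: [0.171, 0.985, 0.0, -0.003]
wrist_force: [0.6, 0.6, -2.0]
gripper_width: 0.438
grip_force: 31.1
```

Emit:
{"op": "apply_moves", "data": {
  "plan": [
    [[-0.05,0.22,0],[0,0,0]],
    [[-0.1,0.44,0],[0,0,0]],
    [[-0.15,0.66,0],[0,0,0]],
    [[-0.2,0.86,0],[0,0,0]],
    [[-0.2,1,0],[0,0,0]]
  ]
}}

```text
t: 10.6
ee_pos: [414.0, 210.8, 282.3]
orientation: [0.17, 0.986, -0.001, -0.002]
wrist_force: [0.9, -0.4, -1.7]
gripper_width: 0.441
grip_force: 31.1
```

Emit:
{"op": "apply_moves", "data": {
  "plan": [
    [[-0.02,0.2,0],[0,0,0]],
    [[-0.02,0.39,0],[0,0,0]],
    [[-0.02,0.39,-0.2],[0,0,0]],
    [[-0.02,0.39,-0.4],[0,0,0]],
    [[-0.02,0.39,-0.48],[0,0,0]]
  ]
}}

```text
t: 11.22
ee_pos: [407.6, 304.9, 158.9]
orientation: [0.17, 0.985, -0.003, -0.004]
wrist_force: [-0.3, 0.5, -2.5]
gripper_width: 0.438
grip_force: 31.3
```

Emit:
{"op": "apply_moves", "data": {
  "plan": [
    [[0,0,0],[0,0,0]],
    [[0,0,-0.02],[0,0,0]],
    [[0,0,-0.02],[0,0,0]]
  ]
}}

```text
t: 11.6
ee_pos: [412.0, 307.0, 162.3]
orientation: [0.171, 0.985, 0.001, 0.001]
wrist_force: [-0.1, -0.2, -2.4]
gripper_width: 0.441
grip_force: 31.3
```

Emit:
{"op": "apply_moves", "data": {
  "plan": [
    [[0,0,-0.016],[0,0,0]],
    [[0,0,-0.016],[0,0,0]]
  ]
}}

```text
t: 11.85
ee_pos: [411.1, 306.6, 156.8]
orientation: [0.171, 0.985, 0.0, 0.0]
wrist_force: [-0.3, 0.3, -1.2]
gripper_width: 0.439
grip_force: 31.3
```

Emit:
{"op": "apply_moves", "data": {
  "plan": [
    [[0,0,-0.012],[0,0,0]],
    [[0,0,-0.012],[0,0,0]]
  ]
}}

```text
t: 12.1
ee_pos: [412.2, 306.6, 156.5]
orientation: [0.171, 0.985, 0.0, 0.001]
wrist_force: [-2.8, -4.6, 9.0]
gripper_width: 0.441
grip_force: 32.3
```

Emit:
{"op": "apply_moves", "data": {
  "plan": [
    [[0,0,0.006],[0,0,0]],
    [[0,0,0.006],[0,0,0]],
    [[0,0,0.006],[0,0,0]],
    [[0,0,0.08],[0,0,0]],
    [[0,0,0.25],[0,0,0]]
  ],
  "gripper": 85
}}

```text
t: 12.72
ee_pos: [409.9, 306.0, 215.3]
orientation: [0.171, 0.985, -0.001, -0.002]
wrist_force: [0.6, 0.5, 0.9]
gripper_width: 0.995
grip_force: 0.0
```

Emit:
{"op": "apply_moves", "data": {
  "plan": [
    [[0,0,0.2],[0,0,0]],
    [[0,0,0.4],[0,0,0]],
    [[0.2,-0.06,0.48],[0,0,0]],
    [[0.4,-0.12,0.48],[0,0,0]],
    [[0.59,-0.18,0.48],[0,0,0]]
  ]
}}

```text
t: 13.35
ee_pos: [560.3, 261.2, 338.4]
orientation: [0.17, 0.985, 0.001, 0.001]
wrist_force: [-0.3, 0.1, -0.2]
gripper_width: 1.0
grip_force: 0.0
```

Emit:
{"op": "apply_moves", "data": {
  "plan": [
    [[0,0,0],[0,0,0]],
    [[0,0,0],[0,0,0]]
  ]
}}

```text
t: 13.6
ee_pos: [558.3, 261.8, 336.8]
orientation: [0.171, 0.985, 0.0, 0.0]
wrist_force: [-0.1, -0.6, 0.7]
gripper_width: 0.996
grip_force: 0.0
```

Run:
```python
from h import *
c,s=snap("wrist","w3"); c1,_=snap("side","s3"); print(s["t"],s["ee_pos"], proj(c,(565,254,261),s))
u=proj(c,(565,254,250),s); x,y=np.clip(u.astype(int),[80,60],[432,324]); print(x,y)
a=c["frame"][y-60:y+60,x-80:x+80]; cv2.imwrite("pics/w3b.png",np.hstack([cv2.resize(a,(400,300),interpolation=2),cv2.resize(c1["frame"][100:220,180:340],(400,300),interpolation=2)]))
```

```text
13.6 [558.27556341 261.77819415 336.80374685] [248.63837059 212.14172726]
249 206
```

View pics/w3b.png

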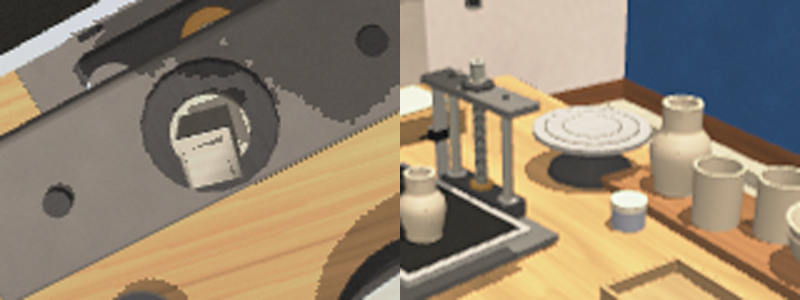

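Run:
```python
from h import *
c,s=load("w3"); x0,y0=225,180
a=c["frame"][y0:y0+48,x0:x0+48]; cv2.imwrite("pics/w3c.png",cv2.resize(a,(576,576),interpolation=cv2.INTER_CUBIC))
```

```text
(no output)
```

View pics/w3c.png

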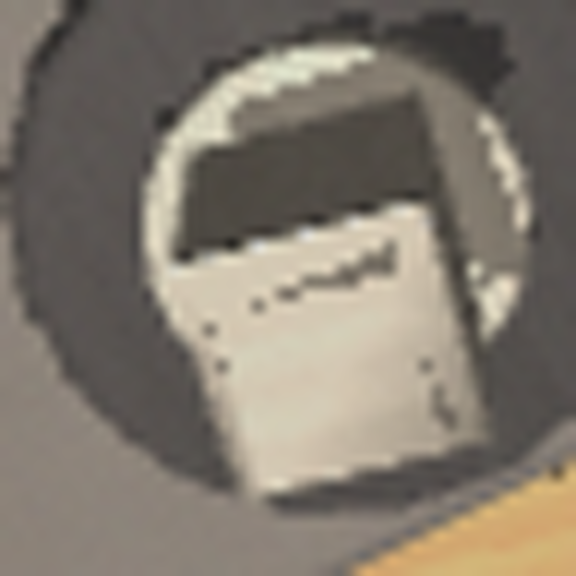

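The zoom shows the drive square's corners at its taper foot (z≈255): (170,262), (432,205), (487,435) and (245,492).

Run:
```python
from h import *
c,s=load("w3"); 
f=lambda p,z: onz(c,np.array([225,180])+np.array(p)/12-0.0,z,s)
C=np.array([f(p,255) for p in [(170,262),(432,205),(487,435),(245,492)]]); print(C.round(1))
e=np.roll(C,-1,0)-C; print(np.linalg.norm(e,axis=1).round(1),(np.degrees(np.arctan2(e[:,1],e[:,0]))%90).round(1),C.mean(0))
B=np.array([f(p,231) for p in [(190,150),(415,95)]]); e=B[1]-B[0]; print(B.round(1),np.linalg.norm(e),np.degrees(np.arctan2(e[1],e[0]))%90)
print("disc",f((335,237),235), "shoulder disc",f((345,245),225))
# bridge holes z=219 in crop w3b
g=lambda p: onz(c,np.array([249-80,206-60])+np.array(p)*.4,219,s)
a,b=g((58,200)),g((372,40)); print(a,b,(a+b)/2, np.degrees(np.arctan2(*(a-b)[1::-1])))
# long edge of bridge
a,b=g((0,285)),g((400,88)); print(np.degrees(np.arctan2(*(a-b)[1::-1])))
# vases on deck: side view
```

```text
[[557.2 249.3 255. ]
 [559.1 265.5 255. ]
 [574.3 263.8 255. ]
 [572.8 248.4 255. ]]
[16.3 15.3 15.4 15.6] [83.2 83.4 84.5 86.7] [565.87565058 256.76737276 255.        ]
[[557.4 249.3 231. ]
 [558.8 264.8 231. ]] 15.551077935613549 84.63128495475048
disc [565.20492529 256.8578148  235.        ] shoulder disc [569.04303088 256.08497466 225.        ]
[574.94319344 196.870376   219.        ] [557.32883949 316.18642741 219.        ] [566.13601647 256.5284017  219.        ] -81.60221238066485
-81.88558924556395
```

Emit:
{"op": "apply_moves", "data": {
  "plan": [
    [[-0.1,-0.15,0],[0,0,-0.11]],
    [[-0.2,-0.3,0],[0,0,-0.22]],
    [[-0.3,-0.45,0],[0,0,-0.33]],
    [[-0.4,-0.62,0],[0,0,-0.442]],
    [[-0.4,-0.62,0],[0,0,-0.442]]
  ]
}}

```text
t: 14.32
ee_pos: [456.9, 105.6, 336.9]
orientation: [0.496, 0.868, 0.001, 0.001]
wrist_force: [0.8, 0.9, -0.3]
gripper_width: 0.997
grip_force: 0.0
```

Emit:
{"op": "apply_moves", "data": {
  "plan": [
    [[-0.05,-0.2,-0.1],[0,0,0]],
    [[-0.09,-0.4,-0.2],[0,0,0]],
    [[-0.136,-0.62,-0.3],[0,0,0]],
    [[-0.136,-0.62,-0.4],[0,0,0]],
    [[-0.136,-0.62,-0.4],[0,0,0]]
  ]
}}

```text
t: 14.95
ee_pos: [423.5, -47.7, 234.1]
orientation: [0.495, 0.869, -0.0, -0.002]
wrist_force: [-0.7, 1.0, 0.2]
gripper_width: 0.989
grip_force: 0.0
```

Run:
```python
from h import *
c,s=snap("wrist","w4"); print(s["t"],s["ee_pos"],R.from_quat(s["orientation"]).as_matrix().round(3)[:,1],s["q"][5], proj(c,(424,-48.5,36),s)/.64,proj(c,(457.5,-104.6,64),s)/.64)
cv2.imwrite("pics/w4b.png",cv2.resize(c["frame"],(800,600),interpolation=2))
```

```text
14.95 [423.50817495 -47.66612377 234.14375609] [ 0.86   0.509 -0.002] -0.8219573663545375 [400.72245677 260.47667674] [401.01351301 363.38192809]
```

View pics/w4b.png

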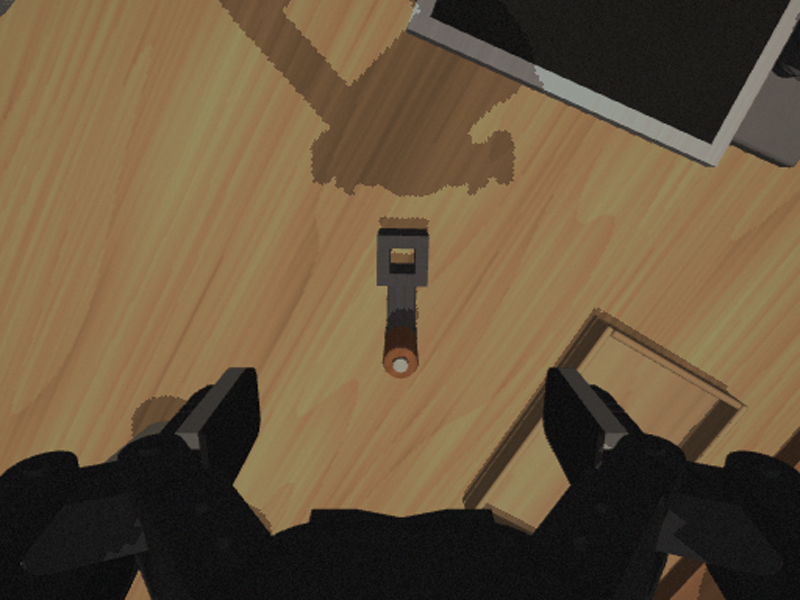

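The crank hub sits at (402,260) and the grip at (400,364), within 2 px of the predictions and square to the fingers.

Emit:
{"op": "apply_moves", "data": {
  "plan": [
    [[0.002,-0.003,-0.22],[0,0,0]],
    [[0.002,-0.003,-0.44],[0,0,0]],
    [[0.002,-0.003,-0.66],[0,0,0]],
    [[0.002,-0.003,-0.8],[0,0,0]],
    [[0.002,-0.003,-0.864],[0,0,0]]
  ]
}}

```text
t: 15.62
ee_pos: [425.3, -48.0, 19.4]
orientation: [0.494, 0.869, -0.0, -0.001]
wrist_force: [-0.0, -1.0, -0.2]
gripper_width: 0.995
grip_force: 0.0
```

Emit:
{"op": "apply_moves", "data": {
  "plan": [
    [[0,0,0],[0,0,0]],
    [[0,0,0],[0,0,0]],
    [[0,0,0],[0,0,0]],
    [[0,0,0],[0,0,0]],
    [[0,0,0],[0,0,0]]
  ],
  "gripper": 25,
  "newtons": 50
}}

```text
t: 16.25
ee_pos: [426.9, -49.7, 22.4]
orientation: [0.496, 0.869, 0.0, 0.002]
wrist_force: [-0.7, 0.8, 5.2]
gripper_width: 0.412
grip_force: 50.5
```

Emit:
{"op": "apply_moves", "data": {
  "plan": [
    [[0,0,0],[0,0,0]],
    [[0,0,0],[0,0,0]]
  ]
}}

```text
t: 16.5
ee_pos: [426.9, -49.7, 22.4]
orientation: [0.496, 0.869, 0.0, 0.002]
wrist_force: [-0.7, 1.4, 5.4]
gripper_width: 0.412
grip_force: 50.5
```

Run:
```python
from h import *
c,s=snap("wrist","w5"); print(s["t"],s["ee_pos"],s["gripper_width"]*85,R.from_quat(s["orientation"]).as_matrix().round(3)[:,1])
```

```text
16.5 [426.93169806 -49.66599453  22.37364221] 35.05880446137281 [0.861 0.509 0.003]
```

Emit:
{"op": "apply_moves", "data": {
  "plan": [
    [[0,0,0.15],[0,0,0]],
    [[0,0,0.38],[0,0,0.1]],
    [[0,0,0.61],[0,0,0.2]],
    [[0,0,0.84],[0,0,0.3]],
    [[0,0,1],[0,0,0.4]]
  ]
}}

```text
t: 17.18
ee_pos: [425.3, -49.2, 273.6]
orientation: [0.2, 0.98, -0.0, 0.002]
wrist_force: [-0.4, 0.3, -3.1]
gripper_width: 0.416
grip_force: 51.0
```

Emit:
{"op": "apply_moves", "data": {
  "plan": [
    [[0.04,0.15,0.1],[0,0,0.05]],
    [[0.1,0.36,0.12],[0,0,0.1]],
    [[0.16,0.57,0.12],[0,0,0.15]],
    [[0.23,0.78,0.12],[0,0,0.2]],
    [[0.3,0.95,0.12],[0,0,0.2]]
  ]
}}

```text
t: 17.8
ee_pos: [499.9, 190.4, 300.2]
orientation: [0.047, 0.999, 0.0, 0.0]
wrist_force: [-0.6, -0.6, -2.3]
gripper_width: 0.414
grip_force: 50.8
```

Emit:
{"op": "apply_moves", "data": {
  "plan": [
    [[0.13,0.1,0],[0,0,0]],
    [[0.25,0.25,0],[0,0,0]],
    [[0.25,0.25,0],[0,0,0]],
    [[0.25,0.25,0],[0,0,0]]
  ]
}}

```text
t: 18.3
ee_pos: [562.2, 250.7, 299.7]
orientation: [0.047, 0.999, -0.0, -0.001]
wrist_force: [0.0, 0.2, -3.4]
gripper_width: 0.41
grip_force: 51.0
```

Run:
```python
from h import *
c,s=snap("wrist","w6"); print(s["t"],s["ee_pos"],s["gripper_width"]*85,R.from_quat(s["orientation"]).as_matrix().round(3)[:,1],s["wrist_force"])
Rm,o=pose(c,s); 
p=proj(c,np.array(s["ee_pos"])+[0,0,14],s); print(p)
cv2.imwrite("pics/w6b.png",cv2.resize(c["frame"],(800,600),interpolation=2))
```

```text
18.3 [562.18123568 250.66069029 299.67095233] 34.85052374609834 [ 0.094  0.996 -0.001] [ 0.01709189  0.17131098 -3.37520253]
[255.09692985 265.98912295]
```

View pics/w6b.png

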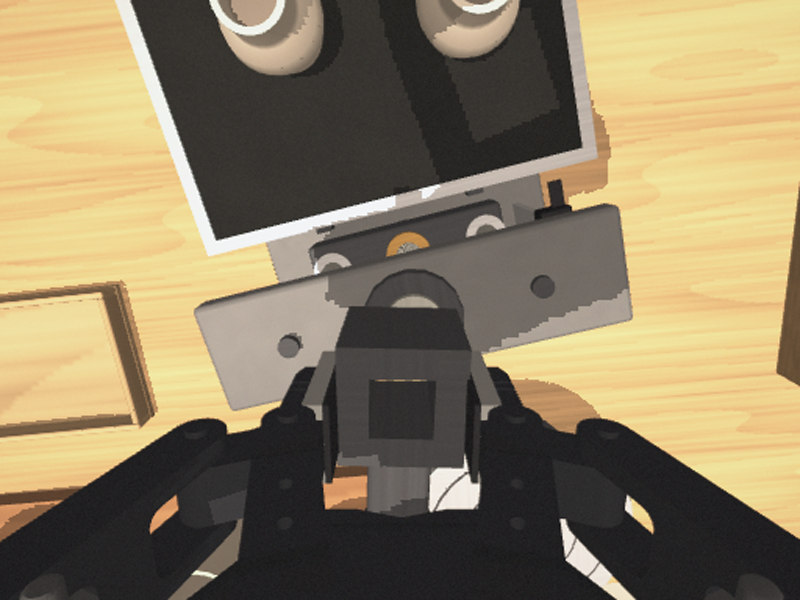

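The wrist view shows the hub in the fingers, with top corners (337,349), (469,349), (337,467) and (464,467) and hole centre about (402,409). Both vases stand on the deck.

Run:
```python
from h import *
c,s=load("w6"); o=np.array(s["ee_pos"]); Rt=R.from_quat(s["orientation"]).as_matrix()
for dz in(10,13.6,17):
    f=lambda p: Rt.T@(onz(c,np.array(p)*.64,o[2]+dz,s)-o)
    A=[f(p) for p in[(337,349),(469,349),(464,467),(337,467)]]; H=[f(p) for p in[(370,380),(436,380),(434.5,439),(369,439)]]
    print(dz,np.mean(A,0).round(1),np.mean(H,0).round(1),np.linalg.norm(A[0]-A[1]).round(1),np.linalg.norm(A[0]-A[3]).round(1),np.linalg.norm(H[0]-H[1]).round(1),np.linalg.norm(H[0]-H[3]).round(1))
```

```text
10 [ -0.6   0.8 -10. ] [ -0.6   1.  -10. ] 35.8 37.1 18.3 18.6
13.6 [  1.4   0.8 -13.6] [  1.5   1.  -13.6] 34.8 36.0 17.7 18.0
17 [  3.4   0.8 -17. ] [  3.4   1.  -17. ] 33.8 35.0 17.2 17.5
```

Emit:
{"op": "apply_moves", "data": {
  "plan": [
    [[0.018,0.021,0],[0,0,0]],
    [[0.018,0.021,-0.04],[0,0,0]],
    [[0.018,0.021,-0.04],[0,0,0]],
    [[0.018,0.021,-0.04],[0,0,0]]
  ]
}}

```text
t: 18.85
ee_pos: [566.9, 255.9, 289.7]
orientation: [0.047, 0.999, -0.0, -0.0]
wrist_force: [0.4, -0.0, -2.3]
gripper_width: 0.413
grip_force: 51.1
```

Emit:
{"op": "apply_moves", "data": {
  "plan": [
    [[0,0,-0.02],[0,0,0]],
    [[0,0,-0.04],[0,0,0]],
    [[0,0,-0.04],[0,0,0]]
  ]
}}

```text
t: 19.23
ee_pos: [566.7, 256.0, 279.1]
orientation: [0.047, 0.999, -0.0, -0.001]
wrist_force: [-0.2, -0.2, -2.5]
gripper_width: 0.41
grip_force: 51.1
```

Emit:
{"op": "apply_moves", "data": {
  "plan": [
    [[0,0,-0.02],[0,0,0]],
    [[0,0,-0.04],[0,0,0]],
    [[0,0,-0.04],[0,0,0]]
  ]
}}

```text
t: 19.6
ee_pos: [566.7, 256.0, 269.2]
orientation: [0.047, 0.999, -0.0, -0.001]
wrist_force: [0.4, 0.3, -3.6]
gripper_width: 0.412
grip_force: 51.1
```

No contact force, so it's sliding on cleanly.

Emit:
{"op": "apply_moves", "data": {
  "plan": [
    [[0,0,-0.02],[0,0,0]],
    [[0,0,-0.044],[0,0,0]],
    [[0,0,-0.044],[0,0,0]]
  ]
}}

```text
t: 19.98
ee_pos: [566.6, 256.0, 258.0]
orientation: [0.047, 0.999, -0.0, -0.001]
wrist_force: [-0.3, -0.1, -2.9]
gripper_width: 0.411
grip_force: 51.0
```

Emit:
{"op": "apply_moves", "data": {
  "plan": [
    [[0,0,-0.014],[0,0,0]],
    [[0,0,-0.014],[0,0,0]]
  ]
}}

```text
t: 20.23
ee_pos: [566.9, 256.1, 255.2]
orientation: [0.047, 0.999, -0.0, -0.0]
wrist_force: [-0.6, 1.2, -2.4]
gripper_width: 0.414
grip_force: 51.0
```

Emit:
{"op": "apply_moves", "data": {
  "plan": [
    [[0,0,-0.012],[0,0,0]],
    [[0,0,-0.012],[0,0,0]]
  ]
}}

```text
t: 20.48
ee_pos: [567.3, 256.2, 253.4]
orientation: [0.047, 0.999, 0.0, 0.001]
wrist_force: [-0.4, 1.2, 1.3]
gripper_width: 0.411
grip_force: 51.4
```

Emit:
{"op": "apply_moves", "data": {
  "plan": [
    [[0,0,-0.01],[0,0,0]],
    [[0,0,-0.01],[0,0,0]]
  ]
}}

```text
t: 20.72
ee_pos: [567.4, 256.3, 253.4]
orientation: [0.047, 0.999, 0.0, 0.001]
wrist_force: [-4.6, -0.6, 8.7]
gripper_width: 0.412
grip_force: 52.3
```

Emit:
{"op": "apply_moves", "data": {
  "plan": [
    [[0,0,0.006],[0,0,0]],
    [[0,0,0.006],[0,0,0]],
    [[0,0,0.006],[0,0,0]],
    [[0,0,0.14],[0,0,0]],
    [[0,0,0.3],[0,0,0]]
  ],
  "gripper": 65
}}

```text
t: 21.35
ee_pos: [566.5, 255.9, 324.0]
orientation: [0.047, 0.999, -0.001, -0.002]
wrist_force: [-0.2, 0.7, -0.7]
gripper_width: 0.763
grip_force: 0.0
```

Emit:
{"op": "apply_moves", "data": {
  "plan": [
    [[0,0,0],[0,0,0]],
    [[0.13,-0.012,0],[0,0,0]],
    [[0.254,-0.025,0],[0,0,0]],
    [[0.254,-0.025,0],[0,0,0]],
    [[0.254,-0.025,0],[0,0,0]]
  ]
}}

```text
t: 21.98
ee_pos: [629.9, 249.9, 323.7]
orientation: [0.047, 0.999, -0.0, -0.001]
wrist_force: [-0.2, 0.2, -0.3]
gripper_width: 0.758
grip_force: 0.0
```

Run:
```python
from h import *
c,s=snap("wrist","w7");c1,_=snap("side","s7");c2,_=snap("scene","sc7"); print(s["t"],s["ee_pos"],s["gripper_width"]*85, proj(c,(630.7,250,295),s)/.64,proj(c,(566,256.3,267),s)/.64)
P=proj(c1,(540,355,118)).astype(int); print(P,proj(c2,(540,355,118)))
cv2.imwrite("pics/w7b.png",np.hstack([cv2.resize(c["frame"],(400,300)),cv2.resize(c1["frame"][P[1]-30:P[1]+30,P[0]-40:P[0]+40],(400,300),interpolation=2)]))
```

```text
21.975 [629.93402851 249.88279017 323.73474345] 64.45828956189327 [399.86016258 355.87135653] [400.43977395 167.39527914]
[192 153] [349.62385014 305.18460543]
```

View pics/w7b.png

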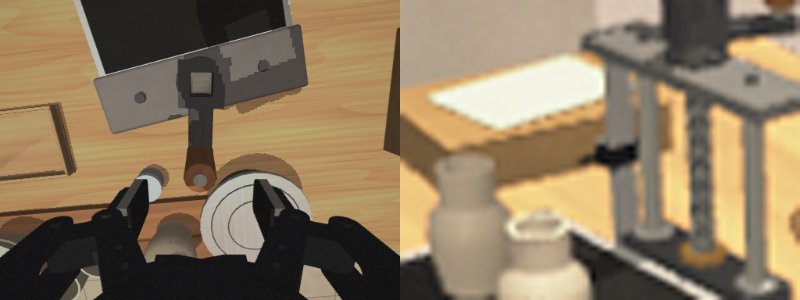

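Emit:
{"op": "apply_moves", "data": {
  "plan": [
    [[0.006,0,-0.1],[0,0,0]],
    [[0.006,0,-0.195],[0,0,0]],
    [[0.006,0,-0.195],[0,0,0]]
  ]
}}

```text
t: 22.5
ee_pos: [630.4, 249.8, 273.7]
orientation: [0.047, 0.999, -0.001, -0.002]
wrist_force: [-0.3, -1.1, -0.6]
gripper_width: 0.765
grip_force: 0.0
```

Emit:
{"op": "apply_moves", "data": {
  "plan": [
    [[0,0,0],[0,0,0]],
    [[0,0,0],[0,0,0]],
    [[0,0,0],[0,0,0]],
    [[0,0,0],[0,0,0]],
    [[0,0,0],[0,0,0]]
  ],
  "gripper": 15,
  "newtons": 30
}}

```text
t: 23.12
ee_pos: [632.8, 250.0, 277.8]
orientation: [0.047, 0.999, 0.0, 0.001]
wrist_force: [2.0, 0.3, 4.1]
gripper_width: 0.279
grip_force: 31.3
```

Run:
```python
from h import *
s=arm.state(); print(s["ee_pos"],s["wrist_force"])
t0=-5.5
for n,st in[(0,15),(1,30),(2,30),(3,30),(4,30),(5,30),(6,30),(7,30),(8,30),(9,30),(10,30),(11,30)]:
    a=np.radians(t0-st*np.arange(0,6)); d=65*np.c_[np.cos(a)-np.cos(a[0]),np.sin(a)-np.sin(a[0])]/250
    print(n,round(t0,1),d[1:].round(3).tolist()); t0-=5*st
```

```text
[632.81491544 250.02735188 277.82347149] [2.03962594 0.33879598 4.07015874]
0 -5.5 [[-0.015, -0.066], [-0.047, -0.126], [-0.093, -0.176], [-0.151, -0.212], [-0.216, -0.232]]
1 -80.5 [[-0.134, 0.013], [-0.244, 0.091], [-0.299, 0.214], [-0.286, 0.347], [-0.208, 0.457]]
2 -230.5 [[0.122, 0.056], [0.256, 0.043], [0.366, -0.035], [0.422, -0.158], [0.409, -0.292]]
3 -380.5 [[-0.078, -0.11], [-0.201, -0.165], [-0.335, -0.152], [-0.444, -0.074], [-0.5, 0.048]]
4 -530.5 [[0.013, 0.134], [0.091, 0.244], [0.214, 0.299], [0.347, 0.286], [0.457, 0.208]]
5 -680.5 [[0.056, -0.122], [0.043, -0.256], [-0.035, -0.366], [-0.158, -0.422], [-0.292, -0.409]]
6 -830.5 [[-0.11, 0.078], [-0.165, 0.201], [-0.152, 0.335], [-0.074, 0.444], [0.048, 0.5]]
7 -980.5 [[0.134, -0.013], [0.244, -0.091], [0.299, -0.214], [0.286, -0.347], [0.208, -0.457]]
8 -1130.5 [[-0.122, -0.056], [-0.256, -0.043], [-0.366, 0.035], [-0.422, 0.158], [-0.409, 0.292]]
9 -1280.5 [[0.078, 0.11], [0.201, 0.165], [0.335, 0.152], [0.444, 0.074], [0.5, -0.048]]
10 -1430.5 [[-0.013, -0.134], [-0.091, -0.244], [-0.214, -0.299], [-0.347, -0.286], [-0.457, -0.208]]
11 -1580.5 [[-0.056, 0.122], [-0.043, 0.256], [0.035, 0.366], [0.158, 0.422], [0.292, 0.409]]
```

Emit:
{"op": "apply_moves", "data": {
  "plan": [
    [[-0.015,-0.066,0],[0,0,0]],
    [[-0.047,-0.126,0],[0,0,0]],
    [[-0.093,-0.176,0],[0,0,0]],
    [[-0.151,-0.212,0],[0,0,0]],
    [[-0.216,-0.232,0],[0,0,0]]
  ]
}}

```text
t: 23.75
ee_pos: [579.7, 191.9, 279.0]
orientation: [0.048, 0.999, 0.002, 0.004]
wrist_force: [5.3, 2.7, 7.0]
gripper_width: 0.282
grip_force: 31.4
```

Emit:
{"op": "apply_moves", "data": {
  "plan": [
    [[-0.134,0.013,0],[0,0,0]],
    [[-0.244,0.091,0],[0,0,0]],
    [[-0.299,0.214,0],[0,0,0]],
    [[-0.286,0.347,0],[0,0,0]],
    [[-0.208,0.457,0],[0,0,0]]
  ]
}}

```text
t: 24.38
ee_pos: [524.0, 306.3, 278.6]
orientation: [0.047, 0.999, -0.001, -0.001]
wrist_force: [-0.6, -8.5, 8.9]
gripper_width: 0.278
grip_force: 31.9
```

Emit:
{"op": "apply_moves", "data": {
  "plan": [
    [[0.122,0.056,0],[0,0,0]],
    [[0.256,0.043,0],[0,0,0]],
    [[0.366,-0.035,0],[0,0,0]],
    [[0.422,-0.158,0],[0,0,0]],
    [[0.409,-0.292,0],[0,0,0]]
  ]
}}

```text
t: 25.0
ee_pos: [629.0, 234.2, 278.2]
orientation: [0.047, 0.999, 0.003, 0.001]
wrist_force: [-6.6, 9.4, 5.4]
gripper_width: 0.282
grip_force: 31.5
```

Emit:
{"op": "apply_moves", "data": {
  "plan": [
    [[-0.078,-0.11,0],[0,0,0]],
    [[-0.201,-0.165,0],[0,0,0]],
    [[-0.335,-0.152,0],[0,0,0]],
    [[-0.444,-0.074,0],[0,0,0]],
    [[-0.5,0.048,0],[0,0,0]]
  ]
}}

```text
t: 25.62
ee_pos: [502.1, 242.0, 278.8]
orientation: [0.049, 0.999, -0.003, 0.0]
wrist_force: [2.5, -6.3, 6.6]
gripper_width: 0.28
grip_force: 31.4
```

Emit:
{"op": "apply_moves", "data": {
  "plan": [
    [[0.013,0.134,0],[0,0,0]],
    [[0.091,0.244,0],[0,0,0]],
    [[0.214,0.299,0],[0,0,0]],
    [[0.347,0.286,0],[0,0,0]],
    [[0.457,0.208,0],[0,0,0]]
  ]
}}

```text
t: 26.25
ee_pos: [616.9, 298.3, 278.5]
orientation: [0.046, 0.999, 0.001, -0.001]
wrist_force: [-11.7, -3.1, 8.7]
gripper_width: 0.282
grip_force: 31.9
```

Emit:
{"op": "apply_moves", "data": {
  "plan": [
    [[0.056,-0.122,0],[0,0,0]],
    [[0.043,-0.256,0],[0,0,0]],
    [[-0.035,-0.366,0],[0,0,0]],
    [[-0.158,-0.422,0],[0,0,0]],
    [[-0.292,-0.409,0],[0,0,0]]
  ]
}}

```text
t: 26.88
ee_pos: [546.5, 193.2, 279.0]
orientation: [0.049, 0.999, 0.0, 0.004]
wrist_force: [8.5, 6.0, 4.4]
gripper_width: 0.286
grip_force: 31.6
```

Run:
```python
from h import *
s=arm.state(); d=np.array(s["ee_pos"])[:2]-[566,256.3]; print(s["t"],s["ee_pos"],s["wrist_force"],np.hypot(*d),np.degrees(np.arctan2(*d[::-1])),"exp",-830.5+720)
```

```text
26.875 [546.45088943 193.24880153 279.03373188] [8.53836868 6.03801271 4.35405844] 66.01228183526806 -107.22612146892362 exp -110.5
```

Emit:
{"op": "apply_moves", "data": {
  "plan": [
    [[-0.11,0.078,0],[0,0,0]],
    [[-0.165,0.201,0],[0,0,0]],
    [[-0.152,0.335,0],[0,0,0]],
    [[-0.074,0.444,0],[0,0,0]],
    [[0.048,0.5,0],[0,0,0]]
  ]
}}

```text
t: 27.5
ee_pos: [555.2, 320.6, 278.8]
orientation: [0.046, 0.999, -0.001, -0.001]
wrist_force: [-4.5, -9.5, 10.0]
gripper_width: 0.278
grip_force: 32.5
```

Emit:
{"op": "apply_moves", "data": {
  "plan": [
    [[0.134,-0.013,0],[0,0,0]],
    [[0.244,-0.091,0],[0,0,0]],
    [[0.299,-0.214,0],[0,0,0]],
    [[0.286,-0.347,0],[0,0,0]],
    [[0.208,-0.457,0],[0,0,0]]
  ]
}}

```text
t: 28.12
ee_pos: [610.0, 206.3, 278.9]
orientation: [0.047, 0.999, 0.003, 0.002]
wrist_force: [-1.8, 11.1, 7.4]
gripper_width: 0.279
grip_force: 31.5
```

Emit:
{"op": "apply_moves", "data": {
  "plan": [
    [[-0.122,-0.056,0],[0,0,0]],
    [[-0.256,-0.043,0],[0,0,0]],
    [[-0.366,0.035,0],[0,0,0]],
    [[-0.422,0.158,0],[0,0,0]],
    [[-0.409,0.292,0],[0,0,0]]
  ]
}}

```text
t: 28.75
ee_pos: [504.2, 277.3, 279.0]
orientation: [0.048, 0.999, -0.002, -0.001]
wrist_force: [1.5, -6.6, 7.3]
gripper_width: 0.283
grip_force: 31.3
```

Emit:
{"op": "apply_moves", "data": {
  "plan": [
    [[0.078,0.11,0],[0,0,0]],
    [[0.201,0.165,0],[0,0,0]],
    [[0.335,0.152,0],[0,0,0]],
    [[0.444,0.074,0],[0,0,0]],
    [[0.5,-0.048,0],[0,0,0]]
  ]
}}

```text
t: 29.38
ee_pos: [631.6, 268.1, 278.9]
orientation: [0.046, 0.999, 0.002, -0.0]
wrist_force: [-8.1, 3.8, 7.1]
gripper_width: 0.281
grip_force: 31.2
```

Run:
```python
from h import *
c1,s=snap("side","s8");c2,_=snap("scene","sc8"); d=np.array(s["ee_pos"])[:2]-[566,256.3]; print(s["t"],s["ee_pos"],s["wrist_force"],np.hypot(*d),np.degrees(np.arctan2(*d[::-1])),"exp",-1430.5+1440)
P=proj(c1,(540,355,118)).astype(int);Q=proj(c2,(530,355,112)).astype(int);print(P,Q)
cv2.imwrite("pics/s8b.png",np.hstack([cv2.resize(c2["frame"][Q[1]-30:Q[1]+30,Q[0]-40:Q[0]+40],(400,300),interpolation=2),cv2.resize(c1["frame"][P[1]-30:P[1]+30,P[0]-40:P[0]+40],(400,300),interpolation=2)]))
```

```text
29.375 [631.59166632 268.11713804 278.89287701] [-8.11109851  3.79358421  7.12946572] 66.6476664442879 10.212974454763541 exp 9.5
[192 153] [351 303]
```

View pics/s8b.png

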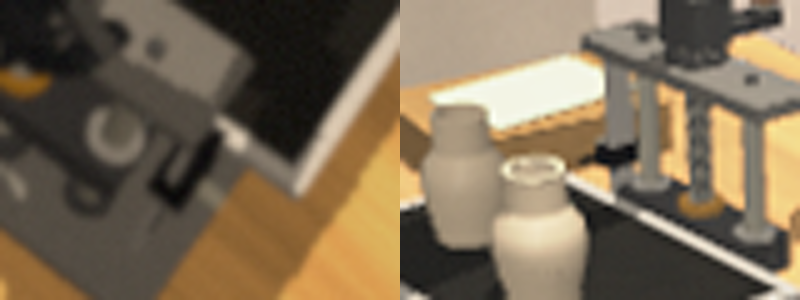

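Run:
```python
from h import *
c2=load("sc8")[0];c1=load("s8")[0]
for a,b in[((355,298.4),(187.6,155.4)),((354,299.5),(188.2,155.4))]:
    p,e=tri(ray(c2,a),ray(c1,b)); print("tip",p.round(1),e.round(1))
# clamp near end: scene (170,190), side (630,160)
p,e=tri(ray(c2,(311+190/5,273+168/5)),ray(c1,(152+213/5,123+155/5)));print("clamp mid",p.round(1),e)
# control: bridge corner top z=219 at (+x,+ydeck): deck frame (100,-107)
yaw=1.714;ex=np.array([np.cos(yaw),np.sin(yaw)]);ey=np.array([-ex[1],ex[0]]);D=np.array([565.8,256.3])
for q in[(100,28),(-100,28)]:
    P=D+q[0]*ex+q[1]*ey; print(q,P.round(1),((proj(c1,(*P,219))-[152,123])*5+[400,0]).round(),((proj(c2,(*P,219))-[311,273])*5).round())
cen=D+135*ey
for z in(103,107,111):
    for q in[(150,-100),(-150,-100),(150,100)]:
        P=cen+q[0]*ex+q[1]*ey; print(z,q,P.round(),((proj(c1,(*P,z))-[152,123])*5+[400,0]).round(),((proj(c2,(*P,z))-[311,273])*5).round())
```

```text
tip [517.1 351.8 118.6] 2.8
tip [520.3 352.2 117.5] 1.7
clamp mid [546.3 354.9 117.1] 5.60630561398144
(100, 28) [523.8 351.3] [575.  30.] [253.  58.]
(-100, 28) [552.4 153.3] [753. 104.] [ -84. -180.]
103 (150, -100) [510. 400.] [540. 162.] [292. 197.]
103 (-150, -100) [553. 103.] [797. 292.] [-165. -137.]
103 (150, 100) [312. 371.] [298. 235.] [475. -69.]
107 (150, -100) [510. 400.] [540. 157.] [294. 195.]
107 (-150, -100) [553. 103.] [797. 287.] [-164. -141.]
107 (150, 100) [312. 371.] [297. 229.] [477. -72.]
111 (150, -100) [510. 400.] [539. 153.] [296. 192.]
111 (-150, -100) [553. 103.] [797. 281.] [-164. -144.]
111 (150, 100) [312. 371.] [296. 224.] [479. -76.]
```

The picture shows the pointer tip at about (578,162) and the deck's rear edge line just below it at about (580,180). I'll read the pixels to get the gap more precisely.

Run:
```python
from h import *
g=cv2.cvtColor(load("s8")[0]["frame"],cv2.COLOR_BGR2GRAY); print("cols",list(range(182,204)))
for r in range(148,170): print(r,g[r,182:204])
g=cv2.cvtColor(load("side0")[0]["frame"],cv2.COLOR_BGR2GRAY); print("start")
for r in range(148,162): print(r,g[r,182:204])
```

```text
cols [182, 183, 184, 185, 186, 187, 188, 189, 190, 191, 192, 193, 194, 195, 196, 197, 198, 199, 200, 201, 202, 203]
148 [145 123 107 106 111 110 112 114 112 110 111 121 125 125 124 123 120 112
 126 128 121 110]
149 [108 110 113 115 113 112 112 113 112 113 116 120 125 125 125 124 119 110
 125 128 122 109]
150 [113 112 113 115 113 111 110 111 113 123 128 118 127 126 126 127 116  93
 125 128 123 111]
151 [113 112 113 113 112 111 109 110 112 111 111 105 129 118 109 101  89  71
 127 128 122 112]
152 [111 111 113 113 111 111 111 115 107  52  26  67 102  79  54  20  18  69
 126 129 123 110]
153 [108 108 110 111 112 113 110 101  92  33  23  19  22  24  20  22  19  71
 129 128 124 115]
154 [183 163 120 106 108 100  81  52  48  20  23  25  26  24  24  20  16  70
 128 127 122 125]
155 [216 221 197 102 104  86  50  56  78  55  26  19  22  21  33  50  78 128
 132 126 123 126]
156 [160 221 232 103 106 110 122 143 174 163 146 103  48  62  93  99 128 173
 140 127 123 128]
157 [188 208 195 155 175 165 187 200 213 213 209 176  95 108 130 126 135 156
 131 127 124 122]
158 [192 183 155 206 234 219 217 2
[... 1741 characters left out ...]
5  24  20  19  69
 127 126 121 125]
155 [108 109 108 107 103  86  49  54  78  55  26  19  22  19  33  50  77 126
 131 126 121 125]
156 [105 107 104 104 107 110 122 141 171 161 145 101  46  62  93  98 127 173
 137 125 122 126]
157 [107 114 129 148 168 173 187 197 211 211 208 173  95 107 129 124 134 159
 135 125 122 122]
158 [172 176 188 200 211 210 208 208 207 206 208 197 128 125 125 122 127 147
 145 126 123 115]
159 [211 211 212 211 208 207 206 205 207 207 208 198 137 122 124 121 127 150
 154 123 123 118]
160 [205 205 206 208 209 208 207 205 205 206 209 200 137 120 123 121 126 148
 153 124 123 119]
161 [207 204 202 203 207 210 208 207 204 204 207 201 147 120 123 121 124 140
 149 124 124 120]
```

Emit:
{"op": "apply_moves", "data": {
  "plan": [
    [[-0.013,-0.134,0],[0,0,0]],
    [[-0.091,-0.244,0],[0,0,0]],
    [[-0.214,-0.299,0],[0,0,0]],
    [[-0.347,-0.286,0],[0,0,0]],
    [[-0.457,-0.208,0],[0,0,0]]
  ]
}}

```text
t: 30.1
ee_pos: [518.1, 211.3, 279.5]
orientation: [0.049, 0.999, -0.002, 0.003]
wrist_force: [6.3, -2.1, 7.0]
gripper_width: 0.28
grip_force: 31.3
```

Emit:
{"op": "apply_moves", "data": {
  "plan": [
    [[-0.056,0.122,0],[0,0,0]],
    [[-0.043,0.256,0],[0,0,0]],
    [[0.035,0.366,0],[0,0,0]],
    [[0.158,0.422,0],[0,0,0]],
    [[0.292,0.409,0],[0,0,0]]
  ]
}}

```text
t: 30.72
ee_pos: [589.4, 317.7, 279.4]
orientation: [0.046, 0.999, -0.0, -0.001]
wrist_force: [-10.0, -7.9, 12.6]
gripper_width: 0.283
grip_force: 32.3
```

Emit:
{"op": "apply_moves", "data": {
  "plan": [
    [[0.098,-0.065,0],[0,0,0]],
    [[0.157,-0.165,0],[0,0,0]],
    [[0.166,-0.282,0],[0,0,0]],
    [[0.123,-0.391,0],[0,0,0]],
    [[0.037,-0.47,0],[0,0,0]]
  ]
}}

```text
t: 31.35
ee_pos: [601.2, 199.7, 279.6]
orientation: [0.048, 0.999, 0.003, 0.004]
wrist_force: [1.3, 8.1, 8.7]
gripper_width: 0.281
grip_force: 31.2
```

Run:
```python
from h import *
c1,s=snap("side","s9");c2,_=snap("scene","sc9"); d=np.array(s["ee_pos"])[:2]-[566,256.3]; print(s["t"],s["ee_pos"],s["wrist_force"],np.hypot(*d),np.degrees(np.arctan2(*d[::-1])),"exp -60.5")
g=cv2.cvtColor(c1["frame"],cv2.COLOR_BGR2GRAY); print("cols 182-203")
for r in range(148,168): print(r," ".join("%3d"%v for v in g[r,182:206]))
g=cv2.cvtColor(c2["frame"],cv2.COLOR_BGR2GRAY); print("scene cols 340-375")
for r in range(286,318): print(r," ".join("%3d"%v for v in g[r,340:376]))
```

```text
31.35 [601.18142538 199.6917697  279.58414989] [1.304277   8.08996707 8.66395679] 66.65001447832145 -58.139479384497115 exp -60.5
cols 182-203
148 148 122 108 107 111 111 113 115 112 108 112 121 126 126 124 124 120 111 126 129 121 111 106 119
149 107 111 112 115 114 113 114 114 112 116 126 126 126 125 126 123 120 110 125 129 125 110 102 120
150 115 113 111 113 114 111 111 111 117 136 142 127 128 128 127 127 117  94 125 130 123 112 107 116
151 163 178 143 110 112 110 110 110 116 124 111 105 129 118 109 101  90  72 126 129 123 114 107 111
152 192 233 197 108 111 112 111 115 107  53  24  68 102  78  55  19  19  70 128 129 123 111 103 113
153 193 226 196 103 108 111 111 102  93  32  22  24  24  23  21  21  19  70 129 129 124 117 139 173
154 200 178 164 174 130  93  78  51  47  20  23  21  23  24  23  23  33  85 129 128 124 121 154 197
155 170 138 168 222 208 165  91  54  80  55  28  17  22  23  32  63  97 124 125 128 125 114 121 145
156 163 155 142 158 213 204 146 125 162 166 149 103  46  45  70  86 129 153 138 136 133 133 143 129
157 165 157 133  63  77 106 130 152 185 203 204 171  92  
[... 5097 characters left out ...]
  73  85  92 100 117 138 144 125 112 107 107 110 109 111 111 112 113 114 114 115 113 110 107 109 111 114 116
314  84  86  81  66  57  44  32  46  66  78  82  85  91 106 134 132 120 113 109 106 105 107 110 110 110 112 113 114 114 115 114 110 108 109 110 114
315  87  86  80  67  71  64  55  64  76  82  83  83  85  95 115 118 115 113 111 108 107 105 106 107 109 111 112 115 114 113 114 113 112 109 109 111
316  87  84  72  71  78  78  73  79  82  83  84  82  84  94 107 112 114 116 115 112 109 106 104 105 109 107 108 112 114 115 113 113 111 109 107 109
317  85  77  72  76  81  83  81  83  83  82  83  84  88  97 108 109 111 113 114 114 111 108 107 106 108 108 111 111 112 113 113 115 114 112 110 109
```

Emit:
{"op": "apply_moves", "data": {
  "plan": [
    [[0,0,0],[0,0,0]],
    [[0,0,0],[0,0,0]],
    [[0,0,0],[0,0,0]],
    [[0,0,0.1],[0,0,0]],
    [[0,0,0.22],[0,0,0]]
  ],
  "gripper": 55
}}

```text
t: 32.08
ee_pos: [598.8, 199.3, 330.0]
orientation: [0.047, 0.999, -0.001, -0.002]
wrist_force: [0.9, -0.0, -0.0]
gripper_width: 0.644
grip_force: 0.0
```

Emit:
{"op": "apply_moves", "data": {
  "plan": [
    [[0,0,0],[0,0,0]],
    [[0.03,0.2,0],[0,0,0]],
    [[0.07,0.44,0],[0,0,0]],
    [[0.11,0.68,0],[0,0,0]],
    [[0.14,0.92,0],[0,0,0]]
  ]
}}

```text
t: 32.7
ee_pos: [634.1, 431.0, 328.5]
orientation: [0.047, 0.999, -0.001, -0.001]
wrist_force: [0.7, -0.2, -1.1]
gripper_width: 0.647
grip_force: 0.0
```

Emit:
{"op": "apply_moves", "data": {
  "plan": [
    [[0,0.06,0],[0,0,0]],
    [[0,0.06,0],[0,0,0]],
    [[0,0.06,0],[0,0,0]]
  ]
}}

```text
t: 33.08
ee_pos: [634.5, 442.8, 331.0]
orientation: [0.048, 0.999, -0.0, -0.0]
wrist_force: [0.5, 0.1, -0.3]
gripper_width: 0.641
grip_force: 0.0
```

Run:
```python
from h import *
c,s=snap("wrist","wB"); print(s["t"],s["ee_pos"],proj(c,(518,352,119),s))
```

```text
33.075 [634.51655403 442.84384693 330.9699989 ] [158.58288289  60.79153041]
```

Emit:
{"op": "apply_moves", "data": {
  "plan": [
    [[-0.18,-0.15,0],[0,0,0]],
    [[-0.36,-0.3,0],[0,0,0]],
    [[-0.54,-0.46,0],[0,0,0]],
    [[-0.6,-0.52,0],[0,0,0]],
    [[-0.6,-0.52,0],[0,0,0]]
  ]
}}

```text
t: 33.75
ee_pos: [483.8, 312.6, 332.4]
orientation: [0.048, 0.999, 0.001, 0.001]
wrist_force: [-0.4, 0.2, -0.3]
gripper_width: 0.645
grip_force: 0.0
```

Run:
```python
from h import *
c,s=snap("wrist","wA"); print(s["t"],s["ee_pos"])
o=[]
for f in("wB","wA"):
    c,s=load(f); u=proj(c,(518,356,119),s).round().astype(int); x,y=np.clip(u,[32,32],[480,352]); print(f,u,"origin",x-32,y-32)
    o.append(cv2.resize(c["frame"][y-32:y+32,x-32:x+32],(400,400),interpolation=cv2.INTER_CUBIC))
cv2.imwrite("pics/AB.png",np.hstack(o))
```

```text
33.75 [483.77661749 312.56897709 332.40668034]
wB [162  60] origin 130 28
wA [296 187] origin 264 155
```

View pics/AB.png

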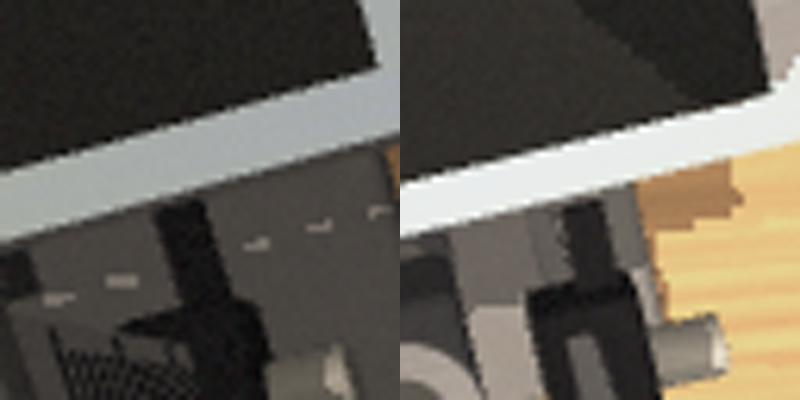

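Both views show the pointer end (181,200) / (584,198) and the mat corner (378,67) / (770,93). I'll triangulate both points from this pair.

Run:
```python
from h import *
(cB,sB),(cA,sA)=load("wB"),load("wA")
B=lambda p:np.array([130,28])+np.array(p)/6.25-.42
A=lambda p:np.array([264,155])+np.array(p)/6.25-.42
def T(n,b,a):
    p,e=tri(ray(cB,B(b),sB),ray(cA,A(a),sA)); print(n,p.round(1),e.round(2)); return p
T("tip",(181,200),(184,198)); T("tip left",(157,207),(163,205));T("tip right",(205,192),(204,191))
T("mat corner",(378,67),(370,93))
# outer edge as line-line: planes
def pl(c,s,f,p,q):
    o,d1=ray(c,f(p),s); _,d2=ray(c,f(q),s); n=np.cross(d1,d2); n/=np.linalg.norm(n); return n,n@o
for nm,lb,la in[("mat edge",[(0,170),(378,67)],[(0,183),(370,93)]),("outer edge",[(0,243),(380,143)],[(0,238),(330,158)])]:
    n1,k1=pl(cB,sB,B,*lb); n2,k2=pl(cA,sA,A,*la)
    for x in(480,518): pass
    yaw=1.714; ex=np.array([np.cos(yaw),np.sin(yaw),0])
    P=np.linalg.solve(np.array([n1,n2,ex]),[k1,k2,ex@np.array([518,352,0])]); Q=np.linalg.solve(np.array([n1,n2,ex]),[k1,k2,ex@np.array([518,352,0])-100]); print(nm,"at tip",P.round(1),"100 along",Q.round(1))
```

```text
tip [516.8 352.4 119.4] 0.3
tip left [517.6 348.4 120. ] 0.25
tip right [515.9 356.3 118.7] 0.09
mat corner [500.1 387.8 119.1] 0.2
mat edge at tip [505.6 350.2 119.8] 100 along [520.3 251.3 121. ]
outer edge at tip [516.2 351.7 118.7] 100 along [530.5 252.8 121.3]
```

The tip is at z≈119.4 and the deck top at about 119.1, so the deck is level. Next the crank comes off.

Emit:
{"op": "apply_moves", "data": {
  "plan": [
    [[0.07,-0.05,0],[0,0,-0.118]],
    [[0.16,-0.11,0],[0,0,-0.236]],
    [[0.25,-0.17,0],[0,0,-0.354]],
    [[0.33,-0.23,0],[0,0,-0.472]],
    [[0.33,-0.23,0],[0,0,-0.59]]
  ],
  "gripper": 80
}}

```text
t: 34.42
ee_pos: [569.0, 255.7, 330.7]
orientation: [0.493, 0.87, -0.0, -0.0]
wrist_force: [-0.2, 0.6, -0.4]
gripper_width: 0.94
grip_force: 0.0
```

Emit:
{"op": "apply_moves", "data": {
  "plan": [
    [[0,0,0],[0,0,0]],
    [[0,0,0],[0,0,0]]
  ]
}}

```text
t: 34.67
ee_pos: [567.2, 257.1, 331.2]
orientation: [0.488, 0.873, -0.0, -0.0]
wrist_force: [0.3, -0.2, -0.3]
gripper_width: 0.933
grip_force: 0.0
```

Run:
```python
from h import *
c,s=snap("wrist","w10"); Rt=R.from_quat(s["orientation"]).as_matrix(); print(s["t"],s["ee_pos"],np.degrees(np.arctan2(Rt[1,1],Rt[0,1])))
print(proj(c,(566.5,256.3,267),s)/.64)
cv2.imwrite("pics/w10b.png",cv2.resize(c["frame"],(800,600)))
```

```text
34.675 [567.15630634 257.09245375 331.18999261] 31.632935098732396
[397.41077169 323.01598957]
```

View pics/w10b.png

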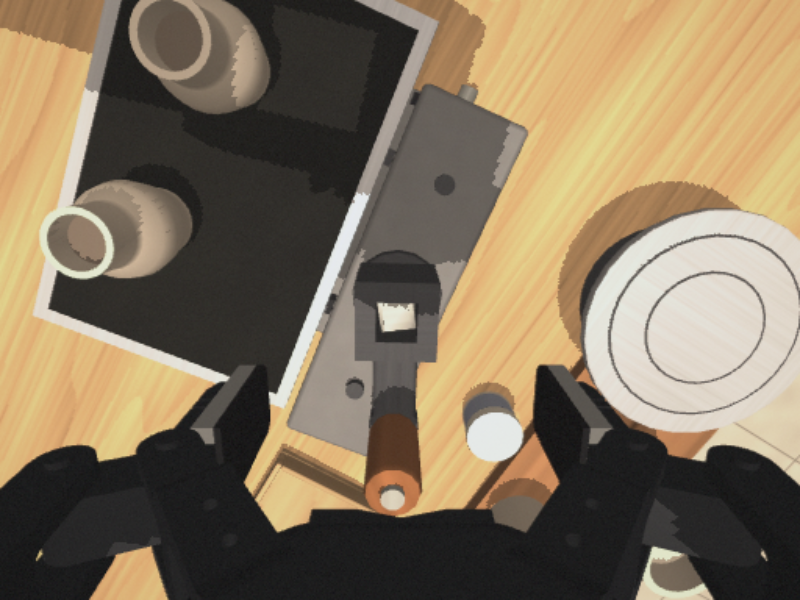

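The last view shows the hub squarely under the fingers at (397,322), the grip at (393,498), and both vases upright on the deck.

Emit:
{"op": "apply_moves", "data": {
  "plan": [
    [[0,-0.005,-0.12],[0,0,0]],
    [[0,-0.005,-0.24],[0,0,0]],
    [[0,-0.005,-0.303],[0,0,0]],
    [[0,-0.005,-0.303],[0,0,0]]
  ]
}}

```text
t: 35.22
ee_pos: [566.1, 255.6, 254.2]
orientation: [0.488, 0.873, -0.001, -0.001]
wrist_force: [-0.4, -0.0, -0.2]
gripper_width: 0.94
grip_force: 0.0
```

Emit:
{"op": "apply_moves", "data": {
  "plan": [
    [[0,0,0],[0,0,0]],
    [[0,0,0],[0,0,0]],
    [[0,0,0],[0,0,0]],
    [[0,0,0],[0,0,0]],
    [[0,0,0],[0,0,0]]
  ],
  "gripper": 25,
  "newtons": 50
}}

```text
t: 35.85
ee_pos: [566.4, 254.9, 257.6]
orientation: [0.489, 0.872, -0.001, 0.0]
wrist_force: [-4.7, -2.8, 5.3]
gripper_width: 0.408
grip_force: 51.4
```

Emit:
{"op": "apply_moves", "data": {
  "plan": [
    [[0,0,0.03],[0,0,0]],
    [[0,0,0.07],[0,0,0]],
    [[0,0,0.12],[0,0,0]],
    [[0,0,0.18],[0,0,0]],
    [[0,0,0.28],[0,0,0]]
  ]
}}

```text
t: 36.48
ee_pos: [566.7, 256.1, 326.8]
orientation: [0.489, 0.873, 0.0, -0.0]
wrist_force: [1.3, -0.3, -2.5]
gripper_width: 0.41
grip_force: 50.6
```

Emit:
{"op": "apply_moves", "data": {
  "plan": [
    [[0.03,-0.1,0],[0,0,-0.06]],
    [[0.07,-0.32,0],[0,0,-0.13]],
    [[0.12,-0.54,0],[0,0,-0.2]],
    [[0.17,-0.76,0],[0,0,-0.27]],
    [[0.22,-0.98,0],[0,0,-0.345]]
  ]
}}

```text
t: 37.1
ee_pos: [622.7, 9.4, 327.7]
orientation: [0.706, 0.709, 0.002, 0.001]
wrist_force: [-0.0, 0.1, -1.5]
gripper_width: 0.409
grip_force: 50.7
```

Emit:
{"op": "apply_moves", "data": {
  "plan": [
    [[0.06,-0.16,0],[0,0,0]],
    [[0.13,-0.32,-0.1],[0,0,0]],
    [[0.13,-0.32,-0.3],[0,0,0]],
    [[0.13,-0.32,-0.54],[0,0,0]],
    [[0.13,-0.32,-0.78],[0,0,0]]
  ]
}}

```text
t: 37.72
ee_pos: [655.8, -69.4, 131.1]
orientation: [0.705, 0.71, 0.001, 0.001]
wrist_force: [2.2, -0.6, -2.1]
gripper_width: 0.408
grip_force: 50.6
```

Emit:
{"op": "apply_moves", "data": {
  "plan": [
    [[0,0,0],[0,0,0]],
    [[0,0,0],[0,0,0]]
  ]
}}

```text
t: 37.98
ee_pos: [656.5, -69.5, 134.2]
orientation: [0.704, 0.71, 0.002, 0.002]
wrist_force: [-0.1, -0.1, -1.2]
gripper_width: 0.411
grip_force: 51.2
```

Run:
```python
from h import *
c,s=snap("scene","sc11"); Rt=R.from_quat(s["orientation"]).as_matrix(); print(s["t"],s["ee_pos"],np.degrees(np.arctan2(Rt[1,1],Rt[0,1])),s["wrist_force"])
c,s=snap("wrist","w11")
f=c["frame"]; hsv=cv2.cvtColor(f,cv2.COLOR_BGR2HSV)
# tray inner corners predicted in the wrist image
for p in[(594,-195,28),(721,-196,28),(714,-8,28),(588,-9,28)]: print(p,proj(c,p,s).round())
```

```text
37.975 [656.45709246 -69.54824537 134.21489116] 0.44117978217426523 [-0.14692672 -0.08746723 -1.1880307 ]
(594, -195, 28) [185. 319.]
(721, -196, 28) [324. 320.]
(714, -8, 28) [331. 110.]
(588, -9, 28) [164. 110.]
```

Emit:
{"op": "apply_moves", "data": {
  "plan": [
    [[-0.008,0,-0.15],[0,0,0]],
    [[-0.008,0,-0.28],[0,0,0]],
    [[-0.008,0,-0.36],[0,0,0]],
    [[-0.008,0,-0.37],[0,0,0]],
    [[-0.008,0,-0.37],[0,0,0]]
  ]
}}

```text
t: 38.7
ee_pos: [653.7, -69.7, 40.0]
orientation: [0.704, 0.71, 0.001, 0.001]
wrist_force: [-0.9, 0.2, -2.7]
gripper_width: 0.406
grip_force: 51.2
```

Emit:
{"op": "apply_moves", "data": {
  "plan": [
    [[0,0,-0.02],[0,0,0]],
    [[0,0,-0.02],[0,0,0]]
  ]
}}

```text
t: 38.95
ee_pos: [652.6, -69.4, 33.5]
orientation: [0.704, 0.71, 0.0, 0.0]
wrist_force: [-0.8, -0.2, -1.7]
gripper_width: 0.407
grip_force: 51.2
```

Emit:
{"op": "apply_moves", "data": {
  "plan": [
    [[0,0,-0.016],[0,0,0]],
    [[0,0,-0.016],[0,0,0]]
  ]
}}

```text
t: 39.2
ee_pos: [653.0, -69.4, 32.6]
orientation: [0.704, 0.71, -0.0, 0.0]
wrist_force: [-7.5, 2.5, 13.6]
gripper_width: 0.409
grip_force: 53.3
```

Floor contact came at z 32.6, as expected, so I can release and retreat.

Emit:
{"op": "apply_moves", "data": {
  "plan": [
    [[0,0,0.012],[0,0,0]],
    [[0,0,0.012],[0,0,0]],
    [[0,0,0.012],[0,0,0]],
    [[0,0,0.1],[0,0,0]],
    [[0,0,0.3],[0,0,0]]
  ],
  "gripper": 60
}}

```text
t: 39.83
ee_pos: [650.3, -69.0, 102.6]
orientation: [0.704, 0.71, -0.002, -0.002]
wrist_force: [0.9, -0.2, -0.5]
gripper_width: 0.701
grip_force: 0.0
```

Emit:
{"op": "apply_moves", "data": {
  "plan": [
    [[0,0,0.2],[0,0,0]],
    [[0,0,0.44],[0,0,0]],
    [[0,0,0.68],[0,0,0]],
    [[-0.2,0,0.9],[0,0,0]],
    [[-0.4,0,0.9],[0,0,0]]
  ]
}}

```text
t: 40.45
ee_pos: [553.1, -69.8, 336.2]
orientation: [0.704, 0.71, 0.002, 0.004]
wrist_force: [-0.1, 0.2, 0.5]
gripper_width: 0.699
grip_force: 0.0
```

Emit:
{"op": "apply_moves", "data": {
  "plan": [
    [[0,0,0],[0,0,0]],
    [[0,0,0],[0,0,0]],
    [[0,0,0],[0,0,0]],
    [[0,0,0],[0,0,0]]
  ]
}}

```text
t: 40.95
ee_pos: [553.0, -69.4, 328.5]
orientation: [0.704, 0.71, -0.0, -0.001]
wrist_force: [0.3, -0.5, -0.5]
gripper_width: 0.705
grip_force: 0.0
```

Run:
```python
from h import *
c,s=snap("side","s12");c2,s=snap("scene","sc12"); print(s["t"],s["ee_pos"],s["wrist_force"])
# crank by diff to start: dark hub and orange grip in the tray
def cen(m): 
    n,l,st,ce=cv2.connectedComponentsWithStats(m.astype(np.uint8)); return [(st[i].tolist(),ce[i].round(1).tolist()) for i in range(1,n) if st[i][4]>25]
for nm,c,z0 in(("side",c,None),("scene",c2,None)):
    d=cv2.absdiff(c["frame"],load(nm+"0")[0]["frame"]).max(2)
    P=proj(c,(653,-102,20)); r=np.zeros(d.shape,bool); x,y=P.astype(int); r[y-40:y+40,x-40:x+40]=1
    g=cv2.cvtColor(c["frame"],cv2.COLOR_BGR2GRAY); hsv=cv2.cvtColor(c["frame"],cv2.COLOR_BGR2HSV)
    print(nm,P.round(),"exp hub",proj(c,(653,-69.5,42)).round(),"exp grip",proj(c,(653,-134.5,60)).round(),"dark",cen(r&(g<70)&(d>30)))
    for p in[(431,168,112+50),(412,307,112+50)]: u=proj(c,p).astype(int); print("vase px",u,c["frame"][u[1],u[0]], load(nm+"0")[0]["frame"][u[1],u[0]])
(c1,s1)=load("s12"); g=cv2.cvtColor(c1["frame"],cv2.COLOR_BGR2GRAY); g9=cv2.cvtColor(load("s9")[0]["frame"],cv2.COLOR_BGR2GRAY)
print("deck region change",np.abs(g[140:215,130:230].astype(int)-g9[140:215,130:230]).mean())
```

```text
41.0 [552.88349737 -69.37400634 328.46880684] [-1.05445765e-04 -7.19858536e-01 -4.37738253e-01]
side [294. 221.] exp hub [287. 211.] exp grip [302. 215.] dark [([280, 211, 24, 20, 148], [288.6, 219.8])]
vase px [188 166] [133 161 180] [131 207 242]
vase px [164 154] [197 228 240] [ 67 105 136]
scene [210. 234.] exp hub [215. 237.] exp grip [202. 220.] dark [([201, 224, 9, 10, 52], [204.7, 228.6]), ([213, 235, 7, 7, 38], [216.1, 237.7]), ([210, 239, 15, 10, 72], [217.4, 243.7])]
vase px [326 225] [48 60 70] [24 30 33]
vase px [370 255] [102 133 157] [23 28 31]
deck region change 9.044266666666667
```

Run:
```python
from h import *
a=load("s9")[0]["frame"];b=load("s12")[0]["frame"]
for n,f in(("s9",a),("s12",b)):
    e=cv2.Canny(f,60,150)[135:205,140:200]
    globals()[n]=e
k=np.ones((3,3),np.uint8)
print("edges of s9 kept",(s9&cv2.dilate(s12,k)>0).sum()/(s9>0).sum(),"s12 kept",(s12&cv2.dilate(s9,k)>0).sum()/(s12>0).sum())
g=cv2.cvtColor(b,cv2.COLOR_BGR2GRAY)
for r in range(140,204,4): print(r,"".join("#" if v>120 else "." for v in g[r,140:206]))
for n in(b,): 
    for r in range(150,160): print(r,cv2.cvtColor(n,cv2.COLOR_BGR2GRAY)[r,184:204])
```

```text
edges of s9 kept 0.9394366197183098 s12 kept 0.8877146631439894
140 #####################################################.############
144 ########..#####################################################..#
148 #########......#############################.........######.###...
152 ##########......#############################...............###...
156 ##############..#####################################.....########
160 ##############################################.......#####........
164 ###................##############################............#####
168 .....................############################.................
172 ######.........................#################..................
176 #############....................##############...................
180 ###################...............#############...................
184 #########################.........................................
188 ###################.....########............................######
192 #######.......................#######.............############....
196 ....................................##
[... 269 characters left out ...]
114]
152 [201 109 112 112 113 115 108  52  25  68 105  79  57  19  18  70 130 132
 125 114]
153 [192 103 109 114 113 103  94  34  24  21  22  23  24  22  18  72 130 131
 126 119]
154 [152 177 132  94  79  52  48  18  23  24  24  24  25  20  35  86 130 131
 126 121]
155 [171 225 210 165  88  51  78  55  27  19  22  22  36  64  98 126 128 129
 125 116]
156 [144 160 220 228 199 180 181 165 149 104  47  47  71  87 132 155 139 139
 137 135]
157 [137  66 105 177 218 234 234 228 218 169  89  71  78  69  99 133 138 134
 134 132]
158 [141  75  38  50 105 174 214 229 232 211 153  71  46  54  59  74  86  86
  85  84]
159 [142  76  43  45  43  53 106 174 213 228 221 168 120  50  47  53  56  60
  60  60]
```

Vases, deck and pointer haven't changed, and the crank lies in the tray. Handing in.

```bash
python3 -c "
from cell import arm
print(arm.job_done())"
```

```text
the job is handed in; nothing more can be done
None
```

I handed the job in at about 41 s with no verdict returned: both vases found (no third seen) stand on the deck, its top measured within about 1 mm of the index pointer, and the crank is off the screw and lying in the tool tray.

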